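# Trip the safety switch, unload the warming board, switch on again

## Robot

A 7-joint arm with a two-finger parallel gripper is mounted at the origin on the work surface. World frame = base frame: x ahead of the robot, y to its left, z up, the work surface at z = 0. Lengths are in mm, angles in rad, forces in N, time in s.
With the tool pointing down it reaches from about 400 to 875 mm from the base axis. Payload 4.4 kg.
Tool frame: the origin (TCP) lies at the very end of the fingers, on their centre line; the grasp point (between the pads) lies 19 mm behind it; z points along the fingers, y is the direction in which the jaws open and shut (so a half turn about z gives the same grasp; the last joint's range is limited). The gripper opens to 85 mm and grips with 20 to 120 N. Pads are 22 mm wide; open, the fingers measure 114 mm over their backs; the gripper's body (76 mm by 85 mm) begins 54 mm behind the grasp point. The pads swing forward as they close: fully open they stand 13 mm farther back than shut.
Start: joints at [-1.415, 0.628, 0.038, 1.517, -0.027, 0.996, -0.02], TCP at [142.965, 634.097, 231.313] pointing down, gripper open.
Joint ranges: [-3.06, 3.06], [-0.37, 2.12], [-1.25, 1.32], [0.18, 2.47], [-1.1, 4.24], [0.23, 1.98], [-2.94, 2.94]. Speed limits (rad/s): [2.57, 2.57, 3.14, 3.14, 3.14, 3.14, 3.14].

## Interface

Orientations are given as [roll, pitch, yaw] about the fixed x, y, z axes, in that order (R = Rz(yaw) Ry(pitch) Rx(roll)).
In Python, from cell import read_state, get_image, calibration, finish_job gives the robot as it stands. The module is installed in compiled form; this text tells all that it offers.
- The arm moves only by the tool apply_moves, never from a script. Its argument "increments" is a list of rows, each an object of numbers: "tx", "ty", "tz": the shift along the world's x, y, z in m; "rx", "ry", "rz": the turn, a rotation vector about the world's x, y, z in units of 5 degrees (1.0 is 5 degrees); "claw": the finger opening in m, from 0 to 0.0854. In form: [{"tx": .., "ty": .., "tz": .., "rx": .., "ry": .., "rz": .., "claw": ..}, ...]. A call has 1 to 12 rows; each row is the pose to reach, as a shift and turn from the pose commanded when the call began; what a row does not reach only later rows make up. A row lasts 1/10 s, in which the tool goes at most 50 mm and 8.59 degrees, less where a joint would pass 70% of its speed; a pose out of reach is approached as far as the arm can. A call with a gripper value outside its range is refused whole. The fingers move at their own pace and stop on an object; the grip force is fixed at half the most. Time passes only in rows, so rows that repeat a pose let the fingers close. It gives the time, the measured TCP pose, the force and the opening at its end, in the units of the state.
- read_state(): the state, without advancing time (a new reading comes with each control period).
- get_image(name): name is "side" or "top" or "wrist"; returns the picture (400x640x3 uint8, red, green, blue); there is no depth.
- calibration(name): a dict with "camera_matrix" (3x3 intrinsics, pixels), "origin" and "attitude" of the camera in the world. Camera axes: x right, y up, looking along -z (the intrinsics and any distortion apply to the point x, -y, -z); pixel columns grow to the right and rows downward; lengths in mm; the calibration is good to about 2 mm. The wrist camera is an equidistant fisheye: a pixel r from the principal point sees the ray r / f radians off the axis. A picture is of the moment at which its call begins: read the wrist's pose just before it. calibration takes no time and is no camera call; for the wrist camera it gives the pose at the moment of the call.
- finish_job(): hands the job in, once; it reports no verdict.
The state is a dict: "clock": time; "qpos": joint angles; "qd": joint speeds; "tau": joint torques, N m; "eef_pos": TCP position; "tool_rot": TCP orientation; "force": force on the tool from outside, world axes, zero at the start; "torque": the same for the moment, N m; "width": finger opening in mm.
Only numpy, scipy, OpenCV 4.12 (cv2) and the standard library are available. Lean on these libraries where they do the work, as an engineer would, in place of code of your own. Each camera call takes 0.05 s, during which the arm holds its last target. There are 200 camera calls.

## Task

The washed aluminium plates on the warming board are dry and belong in the shallow grey crate. First press the test button of the safety switch so that its lever drops, and leave it down while you unload: slide each plate along its lane until it overhangs the board's open edge, pinch it there and lay it flat in the crate without letting any fall on the bench. When all the plates are in the crate, lift the lever fully back up; leave the other things on the bench alone.

Things in the scene. Friction and masses are not known exactly. Their poses are not given: they have to be found in the camera images.
- board: the fixed warming board, a grey box 230 (x) x 250 (y) x 60 mm high; origin at the centre of its underside. Its steel top at 60 mm has four lanes along x, each 50 mm wide, centred at y = -90, -30, +30, +90 mm, between ribs 10 mm wide and 6 mm high (so the fingers do not fit beside a plate that lies in a lane). The lanes are open at both ends. Its -x edge, upright and free below, faces the robot: there the plates are drawn out
- board_edge (a point): the middle of that front (-x) top edge of the warming board, at lane floor level (60 mm above the bench); x points from the edge over the board, along the lanes
- plate0: a plain aluminium plate 160 x 46 x 4 mm, 80 g, lying flat in one lane of the warming board at the start, its length along the lane; origin at the centre of its underside, x along its length, z up through its face; both ends alike. It slides easily along the lane when pressed on lightly with the fingertips and drawn. Absent in some runs
- plate1: a plain aluminium plate 160 x 46 x 4 mm, 80 g, lying flat in one lane of the warming board at the start, its length along the lane; origin at the centre of its underside, x along its length, z up through its face; both ends alike. It slides easily along the lane when pressed on lightly with the fingertips and drawn. Absent in some runs
- plate2: a plain aluminium plate 160 x 46 x 4 mm, 80 g, lying flat in one lane of the warming board at the start, its length along the lane; origin at the centre of its underside, x along its length, z up through its face; both ends alike. It slides easily along the lane when pressed on lightly with the fingertips and drawn. Absent in some runs
- plate3: a plain aluminium plate 160 x 46 x 4 mm, 80 g, lying flat in one lane of the warming board at the start, its length along the lane; origin at the centre of its underside, x along its length, z up through its face; both ends alike. It slides easily along the lane when pressed on lightly with the fingertips and drawn. Absent in some runs
- crate: the loose shallow crate, 260 (x) x 190 (y) x 50 mm high outside, walls and floor 5 mm, open on top, 0.6 kg; origin at the centre of its underside, x along its length. May stand on either side of the board
- switch: the fixed safety switch housing, a white box 110 (x) x 150 (y) x 80 mm high, on the other side of the board from the crate; origin at the centre of its underside. On its top the test button stands at y = -40 mm, and the lever turns in the xz plane at y = +40 mm about a shaft 70 mm above the bench at x = 0; it drops towards -x
- test_top (a point): centre of the top of the round test button (36 mm across, top 96 mm above the bench when released); pressed straight down
- test (a joint): travel of the test button, m: 0 released, 0.007 fully down (1.5 N to start, 5 N at the bottom); it springs back. From about 5 mm on it trips the lever, which falls by itself
- lever_bar (a point): middle of the lever's cross bar, a black rod 12 mm thick and 70 mm long along the housing's y, on a shank 8 mm thick at its middle, 65 mm from the shaft; turns with the lever. Raised it stands 134 mm above the bench, 11 mm to the +x side of the shaft; dropped 102 mm above the bench, 56 mm to the -x side
- lever (a joint): angle of the lever, rad: 0 fully raised (leaning 10 degrees back to +x, where its own weight keeps it), 1.22 fully dropped to -x. It swings freely (about 1 N at the bar) and tips over to one end or the other once past upright. To raise it, carry the bar along its arc, up and towards +x; a purely level push on the dropped bar jams
- toolcase: bystander: small blue tool case 100 x 170 x 45 mm, origin at the centre of its underside
- carton: bystander: cardboard box 100 x 220 x 70 mm, origin at the centre of its underside
- canister: bystander: white canister 90 x 130 x 140 mm with a handle and cap up to 172 mm, origin at the centre of its underside
Mind the look-alikes: they are no part of the job. What is shaped like the plate0 but green, orange or turquoise is not meant.

How it is judged (in metres and radians):
On the way, in this order (a step that is already met when the one before it is completed fails the run):
1. the test button is pressed (value of joint test above 0.004 m).
2. the lever has dropped (value of joint lever above 1.1 rad), for 0.2 s.
3. all plates lie in the crate, with the lever still down (x of plate0 in the frame of crate between -0.09 and 0.09 m and y of plate0 in the frame of crate between -0.075 and 0.075 m and z of plate0 in the frame of crate between 0 and 0.03 m and angle between each of plate0, plate1, plate2, plate3's own z axis and vertical below 0.25 rad and x of plate1 in the frame of crate between -0.09 and 0.09 m and y of plate1 in the frame of crate between -0.075 and 0.075 m and z of plate1 in the frame of crate between 0 and 0.03 m and x of plate2 in the frame of crate between -0.09 and 0.09 m and y of plate2 in the frame of crate between -0.075 and 0.075 m and z of plate2 in the frame of crate between 0 and 0.03 m and x of plate3 in the frame of crate between -0.09 and 0.09 m and y of plate3 in the frame of crate between -0.075 and 0.075 m and z of plate3 in the frame of crate between 0 and 0.03 m and value of joint lever above 1 rad), for 0.3 s.
4. the lever is lifted fully up (value of joint lever below 0.06 rad), for 0.3 s.
At the end, for the whole second after the job is handed in: Every plate present lies flat (within 0.25 rad) and still in the crate: its centre within 90 mm along and 75 mm across of the crate's centre and no more than 30 mm above its underside. The crate stands level, the lever is fully up (below 0.06 rad) and the test button released (below 1.5 mm) (x of plate0 in the frame of crate between -0.09 and 0.09 m and y of plate0 in the frame of crate between -0.075 and 0.075 m and z of plate0 in the frame of crate between 0 and 0.03 m and angle between each of plate0, plate1, plate2, plate3's own z axis and vertical below 0.25 rad and x of plate1 in the frame of crate between -0.09 and 0.09 m and y of plate1 in the frame of crate between -0.075 and 0.075 m and z of plate1 in the frame of crate between 0 and 0.03 m and x of plate2 in the frame of crate between -0.09 and 0.09 m and y of plate2 in the frame of crate between -0.075 and 0.075 m and z of plate2 in the frame of crate between 0 and 0.03 m and x of plate3 in the frame of crate between -0.09 and 0.09 m and y of plate3 in the frame of crate between -0.075 and 0.075 m and z of plate3 in the frame of crate between 0 and 0.03 m and linear speed of each of plate0, plate1, plate2, plate3 below 0.02 m/s and value of joint lever below 0.06 rad and value of joint test below 0.0015 m and angle between crate's own z axis and vertical below 0.08 rad); the robot touches nothing.
It fails at once if a plate falls on the bench (height (world z) of any of plate0, plate1, plate2, plate3 below 0.003 m).
It fails at once if a plate is moved from its place or carried while the lever is up (value of joint lever below 0.9 rad and ((distance of plate0 from where it was at the start of the episode above 0.02 m and horizontal distance between plate0 and crate above 0.16 m) or (distance of plate1 from where it was at the start of the episode above 0.02 m and horizontal distance between plate1 and crate above 0.16 m) or (distance of plate2 from where it was at the start of the episode above 0.02 m and horizontal distance between plate2 and crate above 0.16 m) or (distance of plate3 from where it was at the start of the episode above 0.02 m and horizontal distance between plate3 and crate above 0.16 m))).
It fails at once if a bystander is pushed away (distance of any of toolcase, carton, canister from where it was at the start of the episode above 0.03 m).
Of plate0, plate1, plate2, plate3 only 3 to 4 are there at a start; the rules pass over those that are not, and their reading is None.
At some moment in a run one of crate may be knocked a few centimetres aside while the robot is not near it.
It also fails if it takes over 210 s, if anything falls off the work surface, if the arm or the gripper's body presses on something with over 40 N, if the wrist force passes 120 N, or if a joint passes its speed limit or range.

## Working session

There is one attempt and no reset: what is moved stays moved. The work goes in short steps, Python scripts to look and compute and a tool call to move; the robot and the scene stay as the last step left them, time stands still between calls to the robot, and variables do not carry over. Pictures are saved under pics/ and viewed, about 12 in all and at most 16, crops included, and the job is handed in when it is done.

Besides the shell and the picture viewer there is one more tool, called after "Request:" in YAML: its name, and indented under it one key for each argument. apply_moves: Moves the arm, as the interface text tells. Its arguments: {"type":"object","properties":{"increments":{"type":"array"}},"required":["increments"]}

```bash
mkdir -p pics
cat > h.py <<'E'
import numpy as np, cv2
from cell import read_state, get_image, calibration, finish_job
def save(n,f,crop=None,s=1):
    im=get_image(n)[:,:,::-1].copy()
    cv2.imwrite(f'pics/{f}_raw.png',im)
    if crop: x0,y0,x1,y1=crop; im=im[y0:y1,x0:x1]
    if s!=1: im=cv2.resize(im,None,fx=s,fy=s,interpolation=cv2.INTER_CUBIC)
    cv2.imwrite(f'pics/{f}.png',im)
def pix2w(c,uv,z):
    K=np.array(c['camera_matrix']);o=np.array(c['origin']);R=rot(c)
    out=[]
    for u,v in uv:
        d=np.linalg.solve(K,[u,v,1.]);d=R@np.array([d[0],-d[1],-d[2]])
        out.append(o+d*(z-o[2])/d[2])
    return np.array(out)
def rot(c):
    a=np.array(c['attitude'],float)
    if a.shape==(3,3): return a
    from scipy.spatial.transform import Rotation as Ro
    return Ro.from_euler('xyz',a).as_matrix()
def w2pix(c,P):
    K=np.array(c['camera_matrix']);o=np.array(c['origin']);R=rot(c)
    q=(np.atleast_2d(P)-o)@R; q=q*[1,-1,-1]; p=q@K.T
    return p[:,:2]/p[:,2:]
E
python3 - <<'E'
from h import *
print(read_state())
for n in('side','top','wrist'): print(n,calibration(n))
save('top','top0',None,1.25);save('side','side0',None,1.25)
E
```

```text
{'clock': 0.0, 'qpos': array([-1.41478296,  0.62936527,  0.03844654,  1.51839506, -0.02702739,
        0.99628834, -0.02004528]), 'qd': array([-0.00040285,  0.00013886, -0.00088536, -0.00017949, -0.0001779 ,
        0.00068137, -0.00043211]), 'tau': array([-1.55714724e-04, -5.63381946e+01,  1.22633033e+00, -1.93443024e+01,
        1.09717279e-02,  1.04583896e-02,  1.26226684e-05]), 'eef_pos': array([142.82603719, 633.45900536, 230.36810924]), 'tool_rot': array([-3.13965459e+00,  6.97471514e-06,  2.91971478e+00]), 'force': array([0.76413418, 0.51812386, 0.25604063]), 'torque': array([ 0.01310321,  0.00269544, -0.09570963]), 'width': 85.48874588185589}
side {'camera_matrix': array([[459.19349019,   0.        , 319.17917879],
       [  0.        , 459.19349019, 198.21311399],
       [  0.        ,   0.        ,   1.        ]]), 'origin': array([  207.0722048 , -1212.37650045,   972.04411967]), 'attitude': array([ 0.94924821, -0.02054205, -0.27964811])}
top {'camera_matrix': array([[478.41992435,   0.        , 322.06212271],
       [  0.        , 478.41992435, 189.89955099],
       [  0.        ,   0.        ,   1.        ]]), 'origin': array([ 412.28730476,  -59.47327172, 1336.77076319]), 'attitude': array([ 1.22014104e-01,  2.96534790e-04, -1.55606217e+00])}
wrist {'camera_matrix': array([[309.70691629,   0.        , 317.66593771],
       [  0.        , 309.70691629, 199.9793421 ],
       [  0.        ,   0.        ,   1.        ]]), 'origin': array([ 59.90942015, 652.01192182, 372.48681667]), 'attitude': array([-0.33345426,  0.00270144,  1.34873828])}
```

View pics/top0.png

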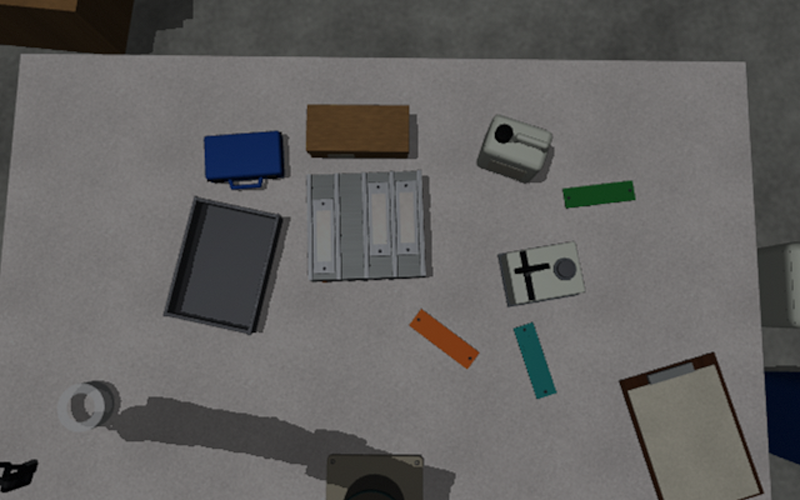

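View pics/side0.png

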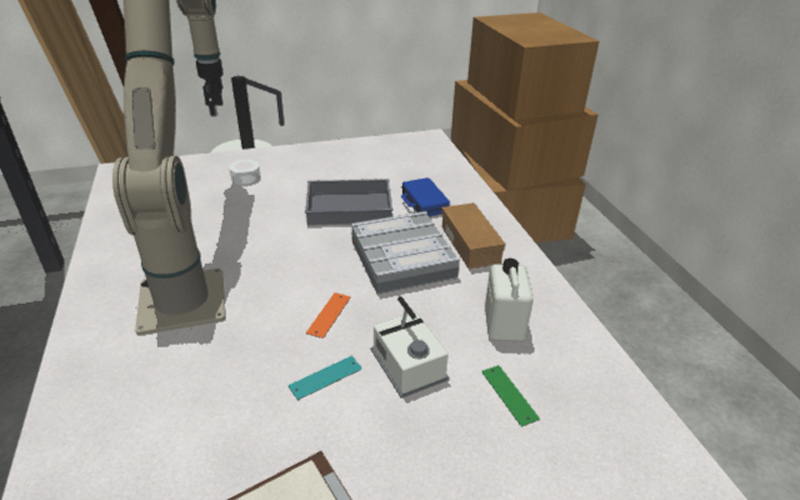

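The top view (scaled 1.25) shows the board at about (367,225). Three aluminium-grey plates lie in its lanes at (323,235), (378,218) and (406,217), and the lane at (351,225) looks empty. The crate is at (224,265) and the switch at (541,273), with the button at (565,268) and the lever bar at about (527,268). The green (598,194), orange (444,338) and turquoise (535,360) plates are look-alikes on the bench. I'll enlarge this to confirm.

Run:
```python
import cv2
im=cv2.imread('pics/top0_raw.png')
a=cv2.resize(im[125:275,125:355],None,fx=3.4,fy=3.4,interpolation=cv2.INTER_CUBIC)
cv2.imwrite('pics/c1.png',a)
b=cv2.resize(im[180:255,385:485],None,fx=7,fy=7,interpolation=cv2.INTER_CUBIC)
cv2.imwrite('pics/c2.png',b)
```

```text
(no output)
```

View pics/c1.png

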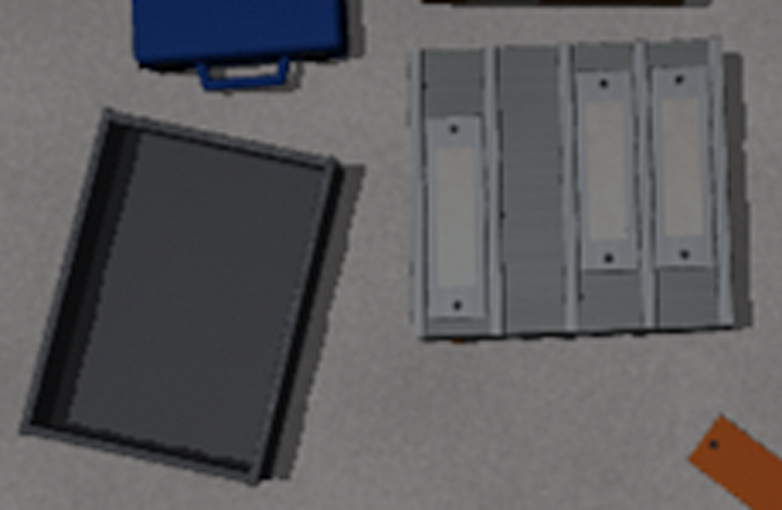

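View pics/c2.png

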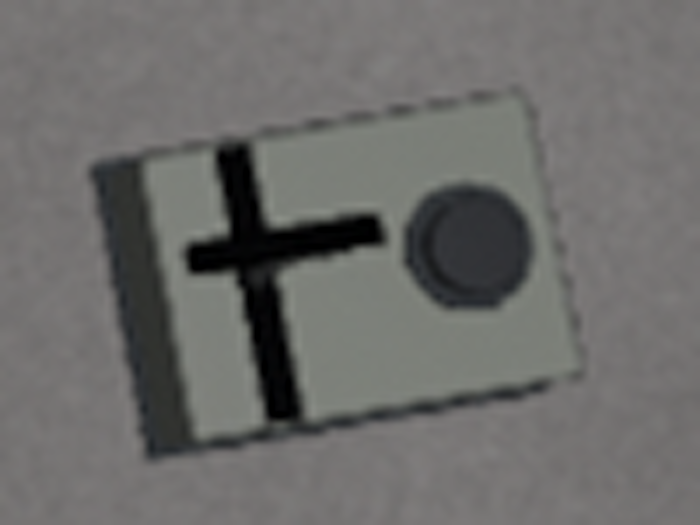

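```bash
cat >> h.py <<'E'
def crop2(uv,x0,y0,s): return (np.array(uv,float)+.5)/s-.5+[x0,y0]
E
python3 - <<'E'
from h import *
np.set_printoptions(precision=1,suppress=True)
c=calibration('top')
A=lambda uv,z:pix2w(c,crop2(uv,125,125,3.4),z)
B=lambda uv,z:pix2w(c,crop2(uv,385,180,7),z)
def rep(n,P):
    P=P[:,:2]; e=P[[1,2,3,0]]-P
    print(n,P.tolist() and P.round(1).tolist(),'ctr',P.mean(0),'len',np.hypot(*e.T),'ang',np.degrees(np.arctan2(e[:,1],e[:,0])))
rep('board',A([(410,48),(722,40),(735,327),(418,338)],66))
rep('crate',A([(107,108),(340,162),(260,484),(20,432)],50))
rep('pL',A([(426,118),(483,116),(487,316),(429,318)],64))
rep('pM',A([(575,71),(632,70),(637,269),(581,270)],64))
rep('pR',A([(650,67),(710,66),(714,266),(656,267)],64))
rep('sw',B([(142,160),(524,90),(582,375),(190,442)],80))
print('button',B([(477,245)],96),'bar',B([(285,243)],134), 'bar ends',B([(188,258),(382,229)],134))
E
```

```text
board [[704.7, 153.6], [714.9, -95.2], [486.1, -107.8], [473.9, 139.4]] ctr [594.9  22.5] len [249.  229.1 247.5 231.3] ang [ -87.7 -176.8   92.8    3.5]
crate [[655.6, 398.2], [614.4, 209.1], [358.9, 261.6], [396.4, 451.7]] ctr [506.3 330.1] len [193.5 260.8 193.8 264.6] ang [-102.3  168.4   78.8  -11.7]
pL [[648.6, 139.2], [650.9, 94.0], [492.0, 86.3], [489.7, 131.6]] ctr [570.3 112.8] len [ 45.3 159.1  45.4 159. ] ang [ -87.1 -177.2   92.8    2.7]
pM [[688.4, 21.7], [689.9, -23.7], [530.6, -30.5], [529.2, 13.5]] ctr [609.5  -4.8] len [ 45.5 159.4  44.  159.4] ang [ -88.1 -177.6   91.9    3. ]
pR [[692.5, -38.0], [694.0, -85.9], [533.9, -90.9], [532.4, -45.4]] ctr [613.2 -65.1] len [ 47.9 160.2  45.6 160.3] ang [ -88.2 -178.2   91.8    2.6]
sw [[536.3, -275.7], [565.0, -420.2], [458.0, -439.7], [430.9, -292.9]] ctr [ 497.5 -357.1] len [147.3 108.8 149.2 106.8] ang [ -78.8 -169.7  100.5    9.3]
button [[ 504.9 -397.    96. ]] bar [[ 501.7 -317.6  134. ]] bar ends [[ 495.8 -282.7  134. ]
 [ 507.3 -352.6  134. ]]
```

The enlarged crops confirm it. There are three bare aluminium plates in lanes +90, -30 and -90, and lane +30 is empty. The lever is raised, with its bar at crop (285,243) and the button at (477,245). I'll move over towards the switch with the gripper closed.

Request:
apply_moves:
  increments:
    - {"tx": 0.02,"ty": -0.02,"tz": 0.03,"claw": 0}
    - {"tx": 0.18,"ty": -0.16,"tz": 0.05,"claw": 0}
    - {"tx": 0.18,"ty": -0.16,"tz": 0.05,"claw": 0}
    - {"tx": 0.18,"ty": -0.16,"tz": 0.05,"claw": 0}
    - {"tx": 0.18,"ty": -0.16,"tz": 0.05,"claw": 0}
    - {"tx": 0.36,"ty": -0.4,"tz": 0.05,"claw": 0}
    - {"tx": 0.36,"ty": -0.4,"tz": 0.05,"claw": 0}
    - {"tx": 0.36,"ty": -0.4,"tz": 0.05,"claw": 0}
    - {"tx": 0.36,"ty": -0.4,"tz": 0.05,"claw": 0}
    - {"tx": 0.36,"ty": -0.4,"tz": 0.05,"claw": 0}
    - {"tx": 0.36,"ty": -0.4,"tz": 0.05,"claw": 0}
    - {"tx": 0.36,"ty": -0.4,"tz": 0.05,"claw": 0}

```text
$.increments[0]: bad value
```

Request:
apply_moves:
  increments:
    - {"tx": 0.02,"ty": -0.02,"tz": 0.03,"rx": 0.0,"ry": 0.0,"rz": 0.0,"claw": 0.001}

```text
clock: 0.2
eef_pos: [157.9, 613.4, 256.7]
tool_rot: [-3.133, -0.004, 2.926]
force: [0.4, 0.5, 1.1]
width: 73.1
```

Request:
apply_moves:
  increments:
    - {"tx": 0.16,"ty": -0.14,"tz": 0.02,"rx": 0,"ry": 0,"rz": 0,"claw": 0.0}
    - {"tx": 0.16,"ty": -0.14,"tz": 0.02,"rx": 0,"ry": 0,"rz": 0,"claw": 0.0}
    - {"tx": 0.16,"ty": -0.14,"tz": 0.02,"rx": 0,"ry": 0,"rz": 0,"claw": 0.0}
    - {"tx": 0.16,"ty": -0.14,"tz": 0.02,"rx": 0,"ry": 0,"rz": 0,"claw": 0.0}
    - {"tx": 0.34,"ty": -0.4,"tz": 0.02,"rx": 0,"ry": 0,"rz": 0,"claw": 0.0}
    - {"tx": 0.34,"ty": -0.4,"tz": 0.02,"rx": 0,"ry": 0,"rz": 0,"claw": 0.0}
    - {"tx": 0.34,"ty": -0.4,"tz": 0.02,"rx": 0,"ry": 0,"rz": 0,"claw": 0.0}
    - {"tx": 0.34,"ty": -0.4,"tz": 0.02,"rx": 0,"ry": 0,"rz": 0,"claw": 0.0}
    - {"tx": 0.34,"ty": -0.4,"tz": 0.02,"rx": 0,"ry": 0,"rz": 0,"claw": 0.0}
    - {"tx": 0.34,"ty": -0.4,"tz": 0.02,"rx": 0,"ry": 0,"rz": 0,"claw": 0.0}
    - {"tx": 0.34,"ty": -0.4,"tz": 0.02,"rx": 0,"ry": 0,"rz": 0,"claw": 0.0}
    - {"tx": 0.34,"ty": -0.4,"tz": 0.02,"rx": 0,"ry": 0,"rz": 0,"claw": 0.0}

```text
clock: 1.4
eef_pos: [505.8, 208.3, 281.1]
tool_rot: [-3.139, 0.002, 2.911]
force: [-0.3, 0.8, -0.2]
width: -0.0
```

Request:
apply_moves:
  increments:
    - {"tx": 0.0,"ty": -0.55,"tz": 0.0,"rx": 0,"ry": 0,"rz": 0,"claw": 0.0}
    - {"tx": 0.0,"ty": -0.55,"tz": 0.0,"rx": 0,"ry": 0,"rz": 0,"claw": 0.0}
    - {"tx": 0.0,"ty": -0.55,"tz": 0.0,"rx": 0,"ry": 0,"rz": 0,"claw": 0.0}
    - {"tx": 0.0,"ty": -0.55,"tz": 0.0,"rx": 0,"ry": 0,"rz": 0,"claw": 0.0}
    - {"tx": 0.0,"ty": -0.55,"tz": 0.0,"rx": 0,"ry": 0,"rz": 0,"claw": 0.0}
    - {"tx": 0.0,"ty": -0.55,"tz": 0.0,"rx": 0,"ry": 0,"rz": 0,"claw": 0.0}
    - {"tx": 0.0,"ty": -0.55,"tz": 0.0,"rx": 0,"ry": 0,"rz": 0,"claw": 0.0}
    - {"tx": 0.0,"ty": -0.55,"tz": 0.0,"rx": 0,"ry": 0,"rz": 0,"claw": 0.0}
    - {"tx": 0.0,"ty": -0.55,"tz": 0.0,"rx": 0,"ry": 0,"rz": 0,"claw": 0.0}
    - {"tx": 0.0,"ty": -0.55,"tz": 0.0,"rx": 0,"ry": 0,"rz": 0,"claw": 0.0}
    - {"tx": 0.0,"ty": -0.55,"tz": 0.0,"rx": 0,"ry": 0,"rz": 0,"claw": 0.0}
    - {"tx": 0.0,"ty": -0.55,"tz": 0.0,"rx": 0,"ry": 0,"rz": 0,"claw": 0.0}

```text
clock: 2.6
eef_pos: [500.5, -344.1, 280.8]
tool_rot: [-3.136, -0.0, 2.91]
force: [-0.5, 0.6, -0.0]
width: 0.2
```

```bash
python3 -c "
from h import *
print(read_state()['qpos'].round(2))"
```

```text
[ 0.42  0.52  0.21  1.59 -0.12  1.04  2.  ]
```

Request:
apply_moves:
  increments:
    - {"tx": 0.002,"ty": -0.052,"tz": -0.1,"rx": 0,"ry": 0,"rz": 0,"claw": 0.0}
    - {"tx": 0.002,"ty": -0.053,"tz": -0.17,"rx": 0,"ry": 0,"rz": 0,"claw": 0.0}
    - {"tx": 0.002,"ty": -0.053,"tz": -0.17,"rx": 0,"ry": 0,"rz": 0,"claw": 0.0}
    - {"tx": 0.002,"ty": -0.053,"tz": -0.17,"rx": 0,"ry": 0,"rz": 0,"claw": 0.0}
    - {"tx": 0.002,"ty": -0.053,"tz": -0.17,"rx": 0,"ry": 0,"rz": 0,"claw": 0.0}
    - {"tx": 0.002,"ty": -0.053,"tz": -0.17,"rx": 0,"ry": 0,"rz": 0,"claw": 0.0}

```text
clock: 3.2
eef_pos: [505.6, -387.7, 111.5]
tool_rot: [3.141, -0.0, 2.921]
force: [0.4, -0.7, 0.4]
width: -0.3
```

Request:
apply_moves:
  increments:
    - {"tx": 0.0,"ty": -0.009,"tz": -0.01,"rx": 0,"ry": 0,"rz": 0,"claw": 0.0}
    - {"tx": 0.0,"ty": -0.009,"tz": -0.016,"rx": 0,"ry": 0,"rz": 0,"claw": 0.0}
    - {"tx": 0.0,"ty": -0.009,"tz": -0.02,"rx": 0,"ry": 0,"rz": 0,"claw": 0.0}
    - {"tx": 0.0,"ty": -0.009,"tz": -0.0215,"rx": 0,"ry": 0,"rz": 0,"claw": 0.0}
    - {"tx": 0.0,"ty": -0.009,"tz": -0.0215,"rx": 0,"ry": 0,"rz": 0,"claw": 0.0}
    - {"tx": 0.0,"ty": -0.009,"tz": -0.0215,"rx": 0,"ry": 0,"rz": 0,"claw": 0.0}

```text
clock: 3.8
eef_pos: [505.6, -398.9, 90.7]
tool_rot: [-3.14, 0.002, 2.92]
force: [0.1, -3.6, 4.4]
width: -0.1
```

Request:
apply_moves:
  increments:
    - {"tx": 0.0,"ty": 0.0,"tz": -0.0015,"rx": 0,"ry": 0,"rz": 0,"claw": 0.0}
    - {"tx": 0.0,"ty": 0.0,"tz": -0.0015,"rx": 0,"ry": 0,"rz": 0,"claw": 0.0}
    - {"tx": 0.0,"ty": 0.0,"tz": -0.0015,"rx": 0,"ry": 0,"rz": 0,"claw": 0.0}
    - {"tx": 0.0,"ty": 0.0,"tz": -0.0015,"rx": 0,"ry": 0,"rz": 0,"claw": 0.0}

```text
clock: 4.2
eef_pos: [505.5, -398.8, 89.1]
tool_rot: [-3.14, 0.002, 2.92]
force: [0.5, -4.0, 6.4]
width: -0.0
```

Request:
apply_moves:
  increments:
    - {"tx": 0.0,"ty": 0.0,"tz": 0.05,"rx": 0,"ry": 0,"rz": 0,"claw": 0.0}
    - {"tx": 0.0,"ty": 0.0,"tz": 0.1,"rx": 0,"ry": 0,"rz": 0,"claw": 0.0}
    - {"tx": 0.0,"ty": 0.0,"tz": 0.16,"rx": 0,"ry": 0,"rz": 0,"claw": 0.0}
    - {"tx": 0.0,"ty": 0.0,"tz": 0.16,"rx": 0,"ry": 0,"rz": 0,"claw": 0.0}
    - {"tx": 0.05,"ty": 0.33,"tz": 0.16,"rx": 0,"ry": 0,"rz": 3.5,"claw": 0.0}
    - {"tx": 0.05,"ty": 0.33,"tz": 0.16,"rx": 0,"ry": 0,"rz": 3.5,"claw": 0.0}
    - {"tx": 0.05,"ty": 0.33,"tz": 0.16,"rx": 0,"ry": 0,"rz": 3.5,"claw": 0.0}
    - {"tx": 0.105,"ty": 0.33,"tz": 0.16,"rx": 0,"ry": 0,"rz": 3.5,"claw": 0.0}
    - {"tx": 0.105,"ty": 0.33,"tz": 0.16,"rx": 0,"ry": 0,"rz": 3.5,"claw": 0.0}
    - {"tx": 0.105,"ty": 0.33,"tz": 0.16,"rx": 0,"ry": 0,"rz": 3.5,"claw": 0.0}
    - {"tx": 0.105,"ty": 0.33,"tz": 0.16,"rx": 0,"ry": 0,"rz": 3.5,"claw": 0.0}
    - {"tx": 0.105,"ty": 0.33,"tz": 0.16,"rx": 0,"ry": 0,"rz": 3.5,"claw": 0.0}

```text
clock: 5.4
eef_pos: [611.2, -55.9, 246.4]
tool_rot: [3.133, -0.002, -3.044]
force: [-0.2, 0.5, 0.9]
width: 0.2
```

Run:
```python
from h import *
save('side','side1',(250,200,470,330),3.6)
print(read_state()['qpos'].round(2))
```

```text
[-0.01  0.56  0.1   1.61 -0.07  0.98  1.78]
```

View pics/side1.png

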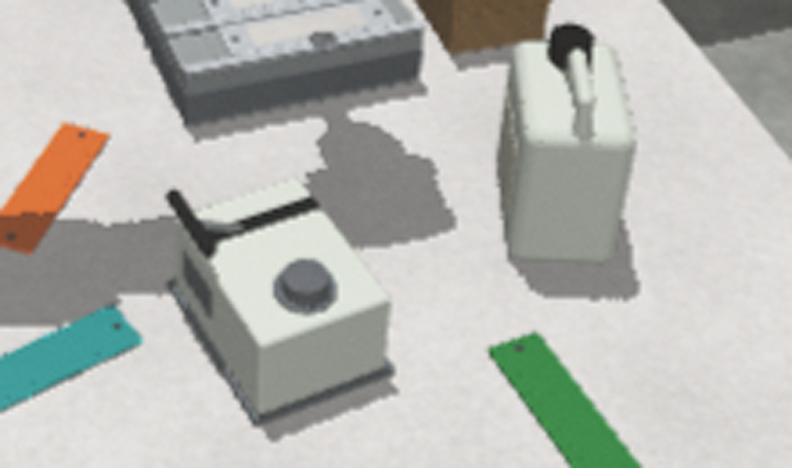

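The picture shows the lever dropped, with its bar at crop (195,220), and the button released. Next I go down onto the right-hand plate (lane -90).

Request:
apply_moves:
  increments:
    - {"tx": 0.002,"ty": -0.0105,"tz": -0.05,"rx": 0,"ry": 0,"rz": 0.0,"claw": 0.0}
    - {"tx": 0.002,"ty": -0.0105,"tz": -0.1,"rx": 0,"ry": 0,"rz": 0.0,"claw": 0.0}
    - {"tx": 0.002,"ty": -0.0105,"tz": -0.15,"rx": 0,"ry": 0,"rz": 0.0,"claw": 0.0}
    - {"tx": 0.002,"ty": -0.0105,"tz": -0.17,"rx": 0,"ry": 0,"rz": 0.0,"claw": 0.0}
    - {"tx": 0.002,"ty": -0.0105,"tz": -0.17,"rx": 0,"ry": 0,"rz": 0.0,"claw": 0.0}
    - {"tx": 0.002,"ty": -0.0105,"tz": -0.17,"rx": 0,"ry": 0,"rz": 0.0,"claw": 0.0}

```text
clock: 6.05
eef_pos: [611.3, -79.2, 78.2]
tool_rot: [3.142, -0.002, -3.059]
force: [0.3, 0.2, 1.1]
width: -0.2
```

Request:
apply_moves:
  increments:
    - {"tx": 0.002,"ty": 0.0125,"tz": 0,"rx": 0,"ry": 0,"rz": -0.3,"claw": 0.0}
    - {"tx": 0.002,"ty": 0.0125,"tz": -0.006,"rx": 0,"ry": 0,"rz": -0.3,"claw": 0.0}
    - {"tx": 0.002,"ty": 0.0125,"tz": -0.011,"rx": 0,"ry": 0,"rz": -0.3,"claw": 0.0}
    - {"tx": 0.002,"ty": 0.0125,"tz": -0.0125,"rx": 0,"ry": 0,"rz": -0.3,"claw": 0.0}
    - {"tx": 0.002,"ty": 0.0125,"tz": -0.0125,"rx": 0,"ry": 0,"rz": -0.3,"claw": 0.0}

```text
clock: 6.55
eef_pos: [613.7, -66.6, 65.8]
tool_rot: [-3.141, -0.0, -3.085]
force: [-0.1, -0.6, -0.1]
width: -0.1
```

Request:
apply_moves:
  increments:
    - {"tx": 0,"ty": 0,"tz": -0.001,"rx": 0,"ry": 0,"rz": 0,"claw": 0.0}
    - {"tx": 0,"ty": 0,"tz": -0.002,"rx": 0,"ry": 0,"rz": 0,"claw": 0.0}
    - {"tx": 0,"ty": 0,"tz": -0.003,"rx": 0,"ry": 0,"rz": 0,"claw": 0.0}
    - {"tx": 0,"ty": 0,"tz": -0.003,"rx": 0,"ry": 0,"rz": 0,"claw": 0.0}

```text
clock: 6.95
eef_pos: [614.1, -66.3, 64.1]
tool_rot: [-3.141, 0.0, -3.084]
force: [-2.2, 0.7, 9.6]
width: 0.0
```

Request:
apply_moves:
  increments:
    - {"tx": -0.004,"ty": 0,"tz": 0,"rx": 0,"ry": 0,"rz": 0,"claw": 0.0}
    - {"tx": -0.012,"ty": -0.001,"tz": 0,"rx": 0,"ry": 0,"rz": 0,"claw": 0.0}
    - {"tx": -0.024,"ty": -0.001,"tz": 0,"rx": 0,"ry": 0,"rz": 0,"claw": 0.0}
    - {"tx": -0.036,"ty": -0.002,"tz": 0,"rx": 0,"ry": 0,"rz": 0,"claw": 0.0}
    - {"tx": -0.048,"ty": -0.0025,"tz": 0,"rx": 0,"ry": 0,"rz": 0,"claw": 0.0}
    - {"tx": -0.06,"ty": -0.003,"tz": 0,"rx": 0,"ry": 0,"rz": 0,"claw": 0.0}
    - {"tx": -0.072,"ty": -0.004,"tz": 0,"rx": 0,"ry": 0,"rz": 0,"claw": 0.0}
    - {"tx": -0.084,"ty": -0.0045,"tz": 0,"rx": 0,"ry": 0,"rz": 0,"claw": 0.0}
    - {"tx": -0.094,"ty": -0.005,"tz": 0,"rx": 0,"ry": 0,"rz": 0,"claw": 0.0}
    - {"tx": -0.1,"ty": -0.005,"tz": 0,"rx": 0,"ry": 0,"rz": 0,"claw": 0.0}
    - {"tx": -0.1,"ty": -0.005,"tz": 0,"rx": 0,"ry": 0,"rz": 0,"claw": 0.0}

```text
clock: 8.05
eef_pos: [514.4, -71.4, 64.1]
tool_rot: [-3.141, 0.002, -3.085]
force: [-1.6, 0.3, 10.7]
width: 0.2
```

Run:
```python
from h import *
save('top','t2',(125,100,355,300),3.4)
```

```text
(no output)
```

View pics/t2.png

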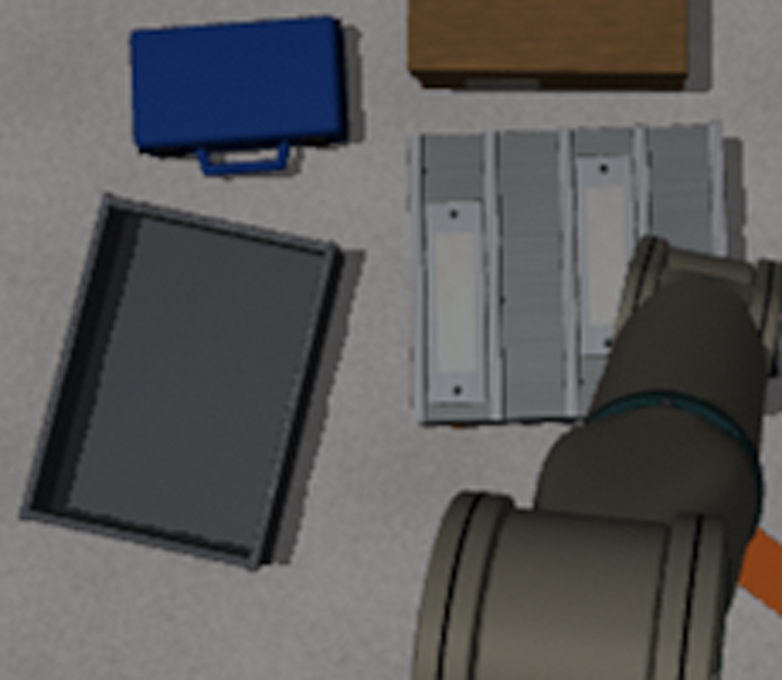

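Request:
apply_moves:
  increments:
    - {"tx": -0.006,"ty": 0,"tz": 0,"rx": 0,"ry": 0,"rz": 0,"claw": 0.0}
    - {"tx": -0.012,"ty": -0.001,"tz": 0,"rx": 0,"ry": 0,"rz": 0,"claw": 0.0}
    - {"tx": -0.012,"ty": -0.001,"tz": 0,"rx": 0,"ry": 0,"rz": 0,"claw": 0.0}
    - {"tx": -0.012,"ty": -0.001,"tz": 0.03,"rx": 0,"ry": 0,"rz": 0,"claw": 0.0}
    - {"tx": -0.012,"ty": -0.001,"tz": 0.08,"rx": 0,"ry": 0,"rz": 0,"claw": 0.02}
    - {"tx": -0.012,"ty": -0.001,"tz": 0.08,"rx": 0,"ry": 0,"rz": 0,"claw": 0.084}
    - {"tx": -0.012,"ty": -0.001,"tz": 0.08,"rx": 0,"ry": 0,"rz": 0,"claw": 0.084}
    - {"tx": -0.012,"ty": -0.001,"tz": 0.08,"rx": 0,"ry": 0,"rz": 0,"claw": 0.084}
    - {"tx": -0.012,"ty": -0.001,"tz": 0.08,"rx": 0,"ry": 0,"rz": 0,"claw": 0.084}

```text
clock: 9.0
eef_pos: [500.8, -71.8, 141.6]
tool_rot: [3.141, -0.003, -3.084]
force: [-0.7, -0.1, -0.2]
width: 72.6
```

Run:
```python
from h import *
save('side','side2',(240,140,400,240),5)
save('wrist','w2')
```

```text
(no output)
```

View pics/side2.png

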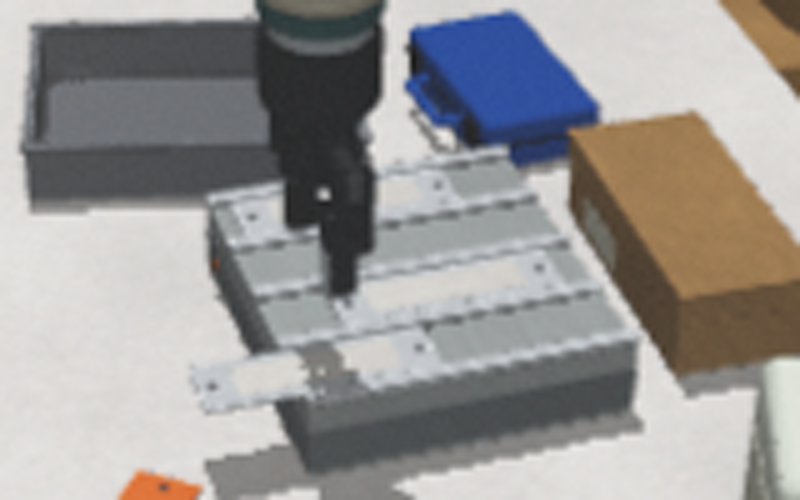

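Side crop: plate R overhangs the front edge. Its front end runs from (193,368) to (204,412) and its rear end is near (427,333). I'll compute its position.

Run:
```python
from h import *
np.set_printoptions(precision=1,suppress=True)
c=calibration('side')
print(pix2w(c,crop2([(193,368),(204,412),(425,328)],240,140,5),64))
print(pix2w(c,crop2([(205,200),(300,412)],240,140,5),66),'edge corners')
print(read_state()['eef_pos'])
```

```text
[[423.3 -45.9  64. ]
 [420.7 -92.3  64. ]
 [581.5 -41.6  64. ]]
[[ 471.9  143.    66. ]
 [ 478.7 -110.    66. ]] edge corners
[501.1 -71.9 141.7]
```

Request:
apply_moves:
  increments:
    - {"tx": -0.045,"ty": 0,"tz": 0,"rx": 0,"ry": 0,"rz": 0,"claw": 0.084}
    - {"tx": -0.045,"ty": 0,"tz": -0.03,"rx": 0,"ry": 0,"rz": 0,"claw": 0.084}
    - {"tx": -0.045,"ty": 0,"tz": -0.06,"rx": 0,"ry": 0,"rz": 0,"claw": 0.084}
    - {"tx": -0.045,"ty": 0,"tz": -0.06,"rx": 0,"ry": 0,"rz": 0,"claw": 0.084}
    - {"tx": -0.045,"ty": 0,"tz": -0.06,"rx": 0,"ry": 0,"rz": 0,"claw": 0.084}

```text
clock: 9.6
eef_pos: [456.5, -71.9, 82.4]
tool_rot: [3.141, -0.002, -3.084]
force: [0.1, 0.0, 0.8]
width: 83.9
```

Request:
apply_moves:
  increments:
    - {"tx": 0,"ty": 0,"tz": -0.01,"rx": 0,"ry": 0,"rz": 0,"claw": 0.084}
    - {"tx": 0,"ty": 0,"tz": -0.02,"rx": 0,"ry": 0,"rz": 0,"claw": 0.084}
    - {"tx": 0,"ty": 0,"tz": -0.032,"rx": 0,"ry": 0,"rz": 0,"claw": 0.084}
    - {"tx": 0,"ty": 0,"tz": -0.032,"rx": 0,"ry": 0,"rz": 0,"claw": 0.084}
    - {"tx": 0,"ty": 0,"tz": -0.032,"rx": 0,"ry": 0,"rz": 0,"claw": 0.06}
    - {"tx": 0,"ty": 0,"tz": -0.032,"rx": 0,"ry": 0,"rz": 0,"claw": 0.06}

```text
clock: 10.2
eef_pos: [457.1, -72.0, 51.0]
tool_rot: [-3.142, 0.0, -3.084]
force: [0.0, -0.8, 0.1]
width: 60.2
```

Now I close on the plate.

Request:
apply_moves:
  increments:
    - {"tx": 0,"ty": 0,"tz": 0,"rx": 0,"ry": 0,"rz": 0,"claw": 0.05}
    - {"tx": 0,"ty": 0,"tz": 0,"rx": 0,"ry": 0,"rz": 0,"claw": 0.048}
    - {"tx": 0,"ty": 0,"tz": 0,"rx": 0,"ry": 0,"rz": 0,"claw": 0.04}
    - {"tx": 0,"ty": 0,"tz": 0,"rx": 0,"ry": 0,"rz": 0,"claw": 0.03}
    - {"tx": 0,"ty": 0,"tz": 0,"rx": 0,"ry": 0,"rz": 0,"claw": 0.03}
    - {"tx": 0,"ty": 0,"tz": 0.004,"rx": 0,"ry": 0,"rz": 0,"claw": 0.03}
    - {"tx": 0,"ty": 0,"tz": 0.004,"rx": 0,"ry": 0,"rz": 0,"claw": 0.03}

```text
clock: 10.9
eef_pos: [457.0, -71.9, 55.0]
tool_rot: [-3.142, 0.0, -3.084]
force: [0.8, -0.9, -1.0]
width: 44.1
```

Request:
apply_moves:
  increments:
    - {"tx": 0,"ty": 0,"tz": 0.02,"rx": 0,"ry": 0,"rz": 0,"claw": 0.03}
    - {"tx": 0,"ty": 0,"tz": 0.05,"rx": 0,"ry": 0,"rz": 0,"claw": 0.03}
    - {"tx": 0,"ty": 0,"tz": 0.05,"rx": 0,"ry": 0,"rz": 0,"claw": 0.03}
    - {"tx": 0,"ty": 0,"tz": 0.05,"rx": 0,"ry": 0,"rz": 0,"claw": 0.03}

```text
clock: 11.3
eef_pos: [457.2, -71.9, 105.1]
tool_rot: [-3.141, 0.001, -3.084]
force: [0.2, -0.2, -0.4]
width: 43.9
```

Run:
```python
from h import *
save('side','side3',(160,90,400,250),3.3)
save('top','t3')
```

```text
(no output)
```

View pics/side3.png

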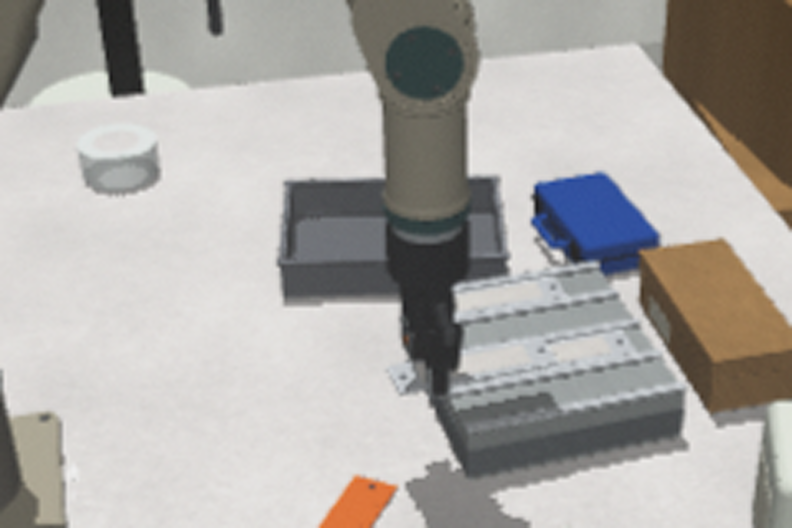

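The side crop shows the plate held level in front of the board, with its front end at (400,377) and its lane now empty. I carry it over the crate.

Request:
apply_moves:
  increments:
    - {"tx": 0,"ty": 0.02,"tz": 0.03,"rx": 0,"ry": 0,"rz": 0,"claw": 0.03}
    - {"tx": 0,"ty": 0.06,"tz": 0.03,"rx": 0,"ry": 0,"rz": 0,"claw": 0.03}
    - {"tx": 0,"ty": 0.1,"tz": 0.03,"rx": 0,"ry": 0,"rz": 0,"claw": 0.03}
    - {"tx": 0,"ty": 0.14,"tz": 0.03,"rx": 0,"ry": 0,"rz": 0,"claw": 0.03}
    - {"tx": 0,"ty": 0.18,"tz": 0.03,"rx": 0,"ry": 0,"rz": -0.5,"claw": 0.03}
    - {"tx": 0,"ty": 0.22,"tz": 0.03,"rx": 0,"ry": 0,"rz": -1,"claw": 0.03}
    - {"tx": 0,"ty": 0.26,"tz": 0.03,"rx": 0,"ry": 0,"rz": -1.5,"claw": 0.03}
    - {"tx": 0.002,"ty": 0.3,"tz": 0.03,"rx": 0,"ry": 0,"rz": -2,"claw": 0.03}
    - {"tx": 0.004,"ty": 0.34,"tz": 0.03,"rx": 0,"ry": 0,"rz": -2.5,"claw": 0.03}
    - {"tx": 0.006,"ty": 0.38,"tz": 0.03,"rx": 0,"ry": 0,"rz": -3,"claw": 0.03}
    - {"tx": 0.006,"ty": 0.411,"tz": 0.03,"rx": 0,"ry": 0,"rz": -3,"claw": 0.03}
    - {"tx": 0.006,"ty": 0.411,"tz": 0.03,"rx": 0,"ry": 0,"rz": -3,"claw": 0.03}

```text
clock: 12.6
eef_pos: [461.0, 345.1, 133.1]
tool_rot: [3.14, -0.002, 2.945]
force: [-0.2, -0.4, -0.8]
width: 43.6
```

Run:
```python
from h import *
save('top','t4',(125,100,355,300),3.4)
print(read_state()['eef_pos'],read_state()['width'])
```

```text
[461.40569408 341.41054014 133.06135199] 43.71699110969001
```

View pics/t4.png

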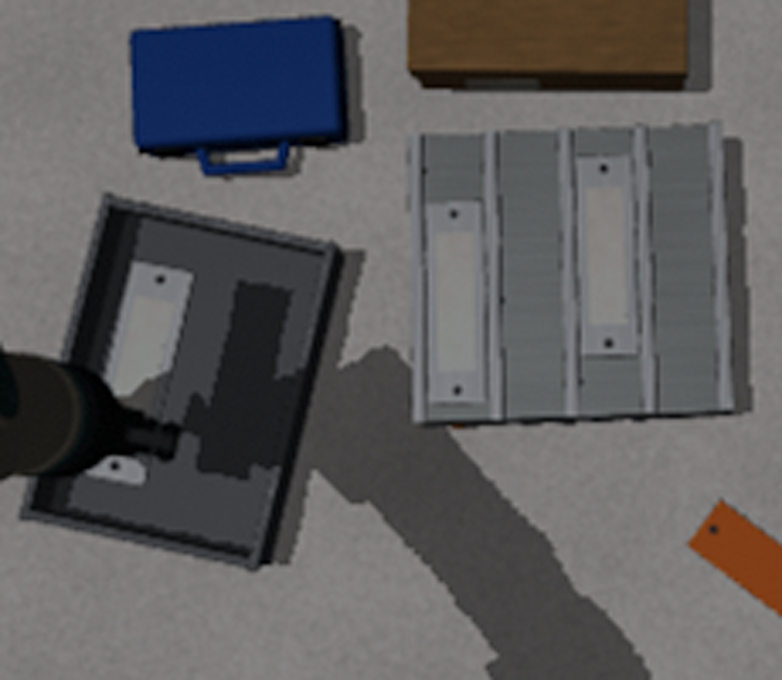

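Run:
```python
from h import *
c=calibration('top')
print(pix2w(c,crop2([(160,280),(115,466),(137.5,373)],125,100,3.4),146))
```

```text
[[572.72682109 321.120101   146.        ]
 [435.47573625 346.66698353 146.        ]
 [503.62278131 333.98260616 146.        ]]
```

Request:
apply_moves:
  increments:
    - {"tx": 0.002,"ty": -0.002,"tz": -0.03,"rx": 0,"ry": 0,"rz": 0,"claw": 0.03}
    - {"tx": 0.002,"ty": -0.003,"tz": -0.06,"rx": 0,"ry": 0,"rz": 0,"claw": 0.03}
    - {"tx": 0.002,"ty": -0.003,"tz": -0.085,"rx": 0,"ry": 0,"rz": 0,"claw": 0.03}
    - {"tx": 0.002,"ty": -0.003,"tz": -0.105,"rx": 0,"ry": 0,"rz": 0,"claw": 0.03}
    - {"tx": 0.002,"ty": -0.003,"tz": -0.117,"rx": 0,"ry": 0,"rz": 0,"claw": 0.03}
    - {"tx": 0.002,"ty": -0.003,"tz": -0.122,"rx": 0,"ry": 0,"rz": 0,"claw": 0.03}
    - {"tx": 0.002,"ty": -0.003,"tz": -0.124,"rx": 0,"ry": 0,"rz": 0,"claw": 0.03}
    - {"tx": 0.002,"ty": -0.003,"tz": -0.124,"rx": 0,"ry": 0,"rz": 0,"claw": 0.03}

```text
clock: 13.45
eef_pos: [465.4, 336.0, 11.3]
tool_rot: [3.141, 0.001, 2.937]
force: [0.0, 0.1, 0.2]
width: 44.2
```

Request:
apply_moves:
  increments:
    - {"tx": 0,"ty": 0,"tz": -0.002,"rx": 0,"ry": 0,"rz": 0,"claw": 0.03}
    - {"tx": 0,"ty": 0,"tz": -0.004,"rx": 0,"ry": 0,"rz": 0,"claw": 0.03}
    - {"tx": 0,"ty": 0,"tz": -0.006,"rx": 0,"ry": 0,"rz": 0,"claw": 0.03}
    - {"tx": 0,"ty": 0,"tz": -0.006,"rx": 0,"ry": 0,"rz": 0,"claw": 0.03}

```text
clock: 13.85
eef_pos: [464.9, 336.1, 4.7]
tool_rot: [-3.142, -0.0, 2.937]
force: [-0.2, 0.1, -1.3]
width: 43.7
```

Request:
apply_moves:
  increments:
    - {"tx": 0,"ty": 0,"tz": -0.001,"rx": 0,"ry": 0,"rz": 0,"claw": 0.03}
    - {"tx": 0,"ty": 0,"tz": -0.002,"rx": 0,"ry": 0,"rz": 0,"claw": 0.03}
    - {"tx": 0,"ty": 0,"tz": -0.003,"rx": 0,"ry": 0,"rz": 0,"claw": 0.03}
    - {"tx": 0,"ty": 0,"tz": -0.003,"rx": 0,"ry": 0,"rz": 0,"claw": 0.03}

```text
clock: 14.25
eef_pos: [465.0, 336.1, 3.2]
tool_rot: [3.141, -0.0, 2.937]
force: [-2.5, -1.3, 11.9]
width: 43.6
```

Request:
apply_moves:
  increments:
    - {"tx": 0,"ty": 0,"tz": 0.001,"rx": 0,"ry": 0,"rz": 0,"claw": 0.05}
    - {"tx": 0,"ty": 0,"tz": 0.001,"rx": 0,"ry": 0,"rz": 0,"claw": 0.06}
    - {"tx": 0,"ty": 0,"tz": 0.001,"rx": 0,"ry": 0,"rz": 0,"claw": 0.066}
    - {"tx": 0,"ty": 0,"tz": 0.001,"rx": 0,"ry": 0,"rz": 0,"claw": 0.066}
    - {"tx": 0,"ty": 0,"tz": 0.001,"rx": 0,"ry": 0,"rz": 0,"claw": 0.066}
    - {"tx": 0,"ty": 0,"tz": 0.03,"rx": 0,"ry": 0,"rz": 0,"claw": 0.066}
    - {"tx": 0,"ty": 0,"tz": 0.08,"rx": 0,"ry": 0,"rz": 0,"claw": 0.066}
    - {"tx": 0,"ty": 0,"tz": 0.13,"rx": 0,"ry": 0,"rz": 0,"claw": 0.066}
    - {"tx": 0,"ty": 0,"tz": 0.15,"rx": 0,"ry": 0,"rz": 0,"claw": 0.03}
    - {"tx": 0,"ty": 0,"tz": 0.15,"rx": 0,"ry": 0,"rz": 0,"claw": 0.0}

```text
clock: 15.25
eef_pos: [467.0, 337.5, 155.4]
tool_rot: [3.136, 0.005, 2.937]
force: [0.6, 0.7, -0.4]
width: 37.7
```

Request:
apply_moves:
  increments:
    - {"tx": 0.01,"ty": -0.03,"tz": 0,"rx": 0,"ry": 0,"rz": 0.5,"claw": 0.0}
    - {"tx": 0.03,"ty": -0.07,"tz": 0,"rx": 0,"ry": 0,"rz": 1,"claw": 0.0}
    - {"tx": 0.05,"ty": -0.11,"tz": 0,"rx": 0,"ry": 0,"rz": 1.5,"claw": 0.0}
    - {"tx": 0.07,"ty": -0.15,"tz": 0,"rx": 0,"ry": 0,"rz": 2,"claw": 0.0}
    - {"tx": 0.09,"ty": -0.19,"tz": 0,"rx": 0,"ry": 0,"rz": 2.5,"claw": 0.0}
    - {"tx": 0.11,"ty": -0.23,"tz": 0,"rx": 0,"ry": 0,"rz": 3,"claw": 0.0}
    - {"tx": 0.12,"ty": -0.27,"tz": 0,"rx": 0,"ry": 0,"rz": 3,"claw": 0.0}
    - {"tx": 0.13,"ty": -0.31,"tz": 0,"rx": 0,"ry": 0,"rz": 3,"claw": 0.0}
    - {"tx": 0.143,"ty": -0.343,"tz": 0,"rx": 0,"ry": 0,"rz": 3,"claw": 0.0}
    - {"tx": 0.143,"ty": -0.343,"tz": -0.03,"rx": 0,"ry": 0,"rz": 3,"claw": 0.0}
    - {"tx": 0.143,"ty": -0.343,"tz": -0.07,"rx": 0,"ry": 0,"rz": 3,"claw": 0.0}
    - {"tx": 0.143,"ty": -0.343,"tz": -0.07,"rx": 0,"ry": 0,"rz": 3,"claw": 0.0}

```text
clock: 16.45
eef_pos: [602.8, -6.9, 75.9]
tool_rot: [3.141, -0.012, -3.085]
force: [-0.8, -0.4, -1.3]
width: 0.3
```

Run:
```python
from h import *
save('top','t5',(125,100,355,300),3.4)
s=read_state();print(s['eef_pos'],s['tool_rot'])
```

```text
[604.81898181  -6.77789129  78.62173255] [ 3.14088597 -0.00801319 -3.08429043]
```

View pics/t5.png

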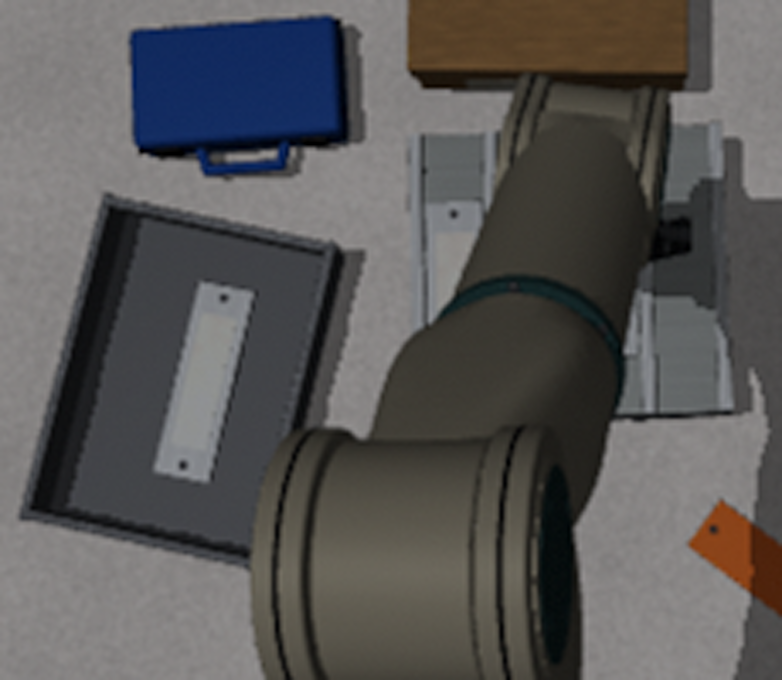

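The crate picture shows the first plate flat near the crate's centre, with its holes at (223,298) and (183,465), and the crate unmoved. Next is the middle plate.

Request:
apply_moves:
  increments:
    - {"tx": 0,"ty": 0,"tz": 0,"rx": 0,"ry": 0,"rz": 0,"claw": 0.0}
    - {"tx": 0.002,"ty": 0,"tz": -0.006,"rx": 0,"ry": 0,"rz": 0,"claw": 0.0}
    - {"tx": 0.002,"ty": 0,"tz": -0.012,"rx": 0,"ry": 0,"rz": 0,"claw": 0.0}
    - {"tx": 0.002,"ty": 0,"tz": -0.012,"rx": 0,"ry": 0,"rz": 0,"claw": 0.0}
    - {"tx": 0.002,"ty": 0,"tz": -0.012,"rx": 0,"ry": 0,"rz": 0,"claw": 0.0}

```text
clock: 17.0
eef_pos: [610.1, -6.8, 70.1]
tool_rot: [-3.142, 0.0, -3.084]
force: [-0.0, -0.2, -0.4]
width: 0.5
```

Request:
apply_moves:
  increments:
    - {"tx": 0,"ty": 0,"tz": -0.004,"rx": 0,"ry": 0,"rz": 0,"claw": 0.0}
    - {"tx": 0,"ty": 0,"tz": -0.006,"rx": 0,"ry": 0,"rz": 0,"claw": 0.0}
    - {"tx": 0,"ty": 0,"tz": -0.007,"rx": 0,"ry": 0,"rz": 0,"claw": 0.0}
    - {"tx": 0,"ty": 0,"tz": -0.0072,"rx": 0,"ry": 0,"rz": 0,"claw": 0.0}
    - {"tx": 0,"ty": 0,"tz": -0.0072,"rx": 0,"ry": 0,"rz": 0,"claw": 0.0}

```text
clock: 17.5
eef_pos: [610.0, -6.9, 64.1]
tool_rot: [3.141, 0.0, -3.084]
force: [-2.3, 1.7, 12.0]
width: -0.1
```

Request:
apply_moves:
  increments:
    - {"tx": -0.006,"ty": 0,"tz": 0.0005,"rx": 0,"ry": 0,"rz": 0,"claw": 0.0}
    - {"tx": -0.018,"ty": -0.001,"tz": 0.0005,"rx": 0,"ry": 0,"rz": 0,"claw": 0.0}
    - {"tx": -0.03,"ty": -0.0015,"tz": 0.0005,"rx": 0,"ry": 0,"rz": 0,"claw": 0.0}
    - {"tx": -0.042,"ty": -0.002,"tz": 0.0005,"rx": 0,"ry": 0,"rz": 0,"claw": 0.0}
    - {"tx": -0.054,"ty": -0.003,"tz": 0.0005,"rx": 0,"ry": 0,"rz": 0,"claw": 0.0}
    - {"tx": -0.066,"ty": -0.0035,"tz": 0.0005,"rx": 0,"ry": 0,"rz": 0,"claw": 0.0}
    - {"tx": -0.078,"ty": -0.004,"tz": 0.0005,"rx": 0,"ry": 0,"rz": 0,"claw": 0.0}
    - {"tx": -0.09,"ty": -0.0045,"tz": 0.0005,"rx": 0,"ry": 0,"rz": 0,"claw": 0.0}
    - {"tx": -0.1,"ty": -0.005,"tz": 0.0005,"rx": 0,"ry": 0,"rz": 0,"claw": 0.0}
    - {"tx": -0.107,"ty": -0.0055,"tz": 0.0005,"rx": 0,"ry": 0,"rz": 0,"claw": 0.0}
    - {"tx": -0.11,"ty": -0.0055,"tz": 0.0005,"rx": 0,"ry": 0,"rz": 0,"claw": 0.0}
    - {"tx": -0.11,"ty": -0.0055,"tz": 0.0005,"rx": 0,"ry": 0,"rz": 0,"claw": 0.0}

```text
clock: 18.7
eef_pos: [500.9, -12.6, 64.1]
tool_rot: [-3.141, 0.003, -3.084]
force: [0.1, -0.7, 9.5]
width: -0.1
```

Request:
apply_moves:
  increments:
    - {"tx": 0,"ty": 0,"tz": 0.03,"rx": 0,"ry": 0,"rz": 0,"claw": 0.0}
    - {"tx": 0,"ty": 0,"tz": 0.075,"rx": 0,"ry": 0,"rz": 0,"claw": 0.02}
    - {"tx": -0.02,"ty": 0,"tz": 0.075,"rx": 0,"ry": 0,"rz": 0,"claw": 0.084}
    - {"tx": -0.043,"ty": 0,"tz": 0.075,"rx": 0,"ry": 0,"rz": 0,"claw": 0.084}
    - {"tx": -0.043,"ty": 0,"tz": 0.075,"rx": 0,"ry": 0,"rz": 0,"claw": 0.084}
    - {"tx": -0.043,"ty": 0,"tz": 0.075,"rx": 0,"ry": 0,"rz": 0,"claw": 0.084}
    - {"tx": -0.043,"ty": 0,"tz": 0.075,"rx": 0,"ry": 0,"rz": 0,"claw": 0.084}

```text
clock: 19.4
eef_pos: [457.9, -12.4, 138.1]
tool_rot: [-3.141, 0.001, -3.084]
force: [0.5, 0.3, 0.6]
width: 83.7
```

Run:
```python
from h import *
save('side','side4',(220,130,400,240),4.4)
```

```text
(no output)
```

View pics/side4.png

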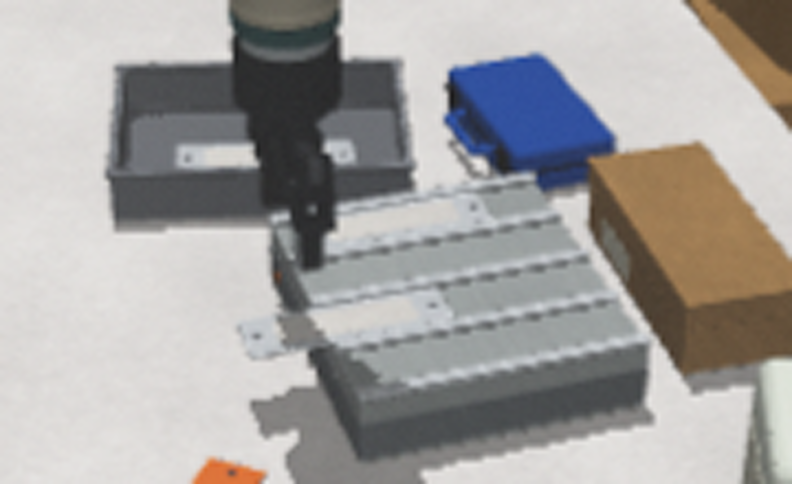

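The middle plate overhangs as planned, with its front end from (238,325) to (250,358). The first plate lies in the crate. Now I pinch.

Request:
apply_moves:
  increments:
    - {"tx": 0,"ty": 0,"tz": -0.03,"rx": 0,"ry": 0,"rz": 0,"claw": 0.084}
    - {"tx": 0,"ty": 0,"tz": -0.055,"rx": 0,"ry": 0,"rz": 0,"claw": 0.084}
    - {"tx": 0,"ty": 0,"tz": -0.07,"rx": 0,"ry": 0,"rz": 0,"claw": 0.084}
    - {"tx": 0,"ty": 0,"tz": -0.08,"rx": 0,"ry": 0,"rz": 0,"claw": 0.084}
    - {"tx": 0,"ty": 0,"tz": -0.084,"rx": 0,"ry": 0,"rz": 0,"claw": 0.084}
    - {"tx": 0,"ty": 0,"tz": -0.084,"rx": 0,"ry": 0,"rz": 0,"claw": 0.06}
    - {"tx": 0,"ty": 0,"tz": -0.084,"rx": 0,"ry": 0,"rz": 0,"claw": 0.055}
    - {"tx": 0,"ty": 0,"tz": -0.084,"rx": 0,"ry": 0,"rz": 0,"claw": 0.05}
    - {"tx": 0,"ty": 0,"tz": -0.084,"rx": 0,"ry": 0,"rz": 0,"claw": 0.04}
    - {"tx": 0,"ty": 0,"tz": -0.084,"rx": 0,"ry": 0,"rz": 0,"claw": 0.03}
    - {"tx": 0,"ty": 0,"tz": -0.084,"rx": 0,"ry": 0,"rz": 0,"claw": 0.03}
    - {"tx": 0,"ty": 0,"tz": -0.08,"rx": 0,"ry": 0,"rz": 0,"claw": 0.03}

```text
clock: 20.65
eef_pos: [456.9, -12.2, 58.3]
tool_rot: [3.141, -0.0, -3.084]
force: [-0.7, 0.9, -0.1]
width: 43.6
```

Request:
apply_moves:
  increments:
    - {"tx": 0,"ty": 0,"tz": 0.02,"rx": 0,"ry": 0,"rz": 0,"claw": 0.03}
    - {"tx": 0,"ty": 0,"tz": 0.05,"rx": 0,"ry": 0,"rz": 0,"claw": 0.03}
    - {"tx": 0,"ty": 0.02,"tz": 0.075,"rx": 0,"ry": 0,"rz": 0,"claw": 0.03}
    - {"tx": 0,"ty": 0.06,"tz": 0.075,"rx": 0,"ry": 0,"rz": 0,"claw": 0.03}
    - {"tx": 0,"ty": 0.1,"tz": 0.075,"rx": 0,"ry": 0,"rz": 0,"claw": 0.03}
    - {"tx": 0,"ty": 0.14,"tz": 0.075,"rx": 0,"ry": 0,"rz": 0,"claw": 0.03}
    - {"tx": 0,"ty": 0.18,"tz": 0.075,"rx": 0,"ry": 0,"rz": -0.5,"claw": 0.03}
    - {"tx": 0,"ty": 0.22,"tz": 0.075,"rx": 0,"ry": 0,"rz": -1.2,"claw": 0.03}
    - {"tx": 0,"ty": 0.26,"tz": 0.075,"rx": 0,"ry": 0,"rz": -2,"claw": 0.03}
    - {"tx": 0.003,"ty": 0.3,"tz": 0.075,"rx": 0,"ry": 0,"rz": -2.6,"claw": 0.03}
    - {"tx": 0.006,"ty": 0.335,"tz": 0.075,"rx": 0,"ry": 0,"rz": -3,"claw": 0.03}
    - {"tx": 0.007,"ty": 0.35,"tz": 0.075,"rx": 0,"ry": 0,"rz": -3,"claw": 0.03}

```text
clock: 21.85
eef_pos: [463.0, 342.1, 133.0]
tool_rot: [3.14, -0.0, 2.942]
force: [-0.3, 0.5, -0.3]
width: 43.8
```

Run:
```python
from h import *
save('top','t6',(125,100,355,300),3.4)
a=cv2.imread('pics/t5_raw.png').astype(int);b=cv2.imread('pics/t6_raw.png').astype(int)
# crate wall top corners region compare
for n,(x0,y0,x1,y1) in dict(cTL=(145,150,230,180),cBR=(175,245,200,272)).items():
    print(n,abs(a[y0:y1,x0:x1]-b[y0:y1,x0:x1]).mean())
s=read_state();print(s['eef_pos'],s['tool_rot'],s['width'],s['force'])
```

```text
cTL 40.39895424836601
cBR 37.24691358024691
[463.11455398 343.10139948 132.93660635] [ 3.13872204e+00 -1.54698987e-04  2.94356180e+00] 43.817415776334116 [ 0.80686486  3.00185499 -0.8353217 ]
```

View pics/t6.png

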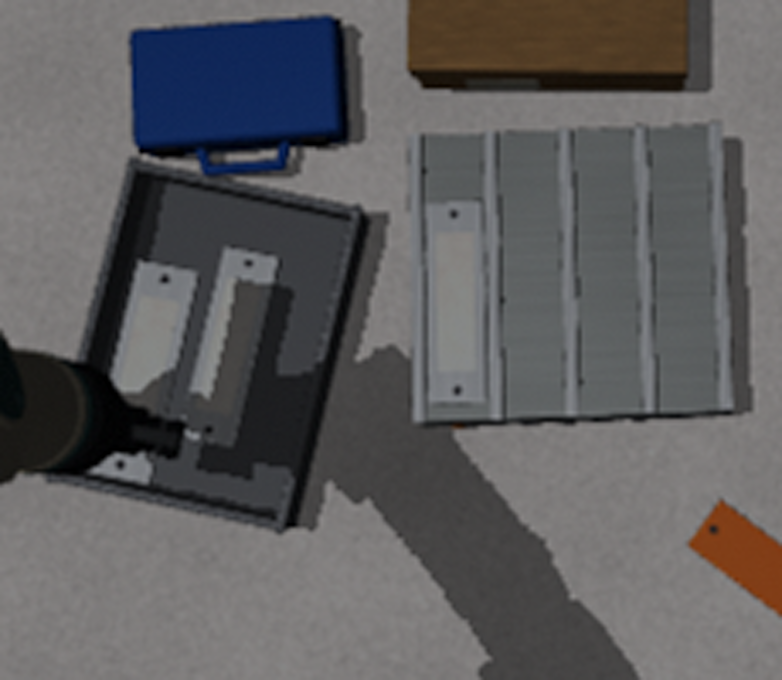

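The crate has been knocked aside. Its corners are now at (132,160), (366,212) and (288,530). I recompute its pose.

Run:
```python
from h import *
np.set_printoptions(precision=1,suppress=True)
c=calibration('top')
P=pix2w(c,crop2([(132,160),(366,210),(288,531)],125,100,3.4),50)[:,:2]
print(P,'ctr',(P[0]+P[2])/2, 'yaw',np.degrees(np.arctan2(*(P[1]-P[2])[::-1])))
print('plate1',pix2w(c,crop2([(249,263),(208,429)],125,100,3.4),9).mean(0))
print('held',pix2w(c,crop2([(165,280),(120,465)],125,100,3.4),142).mean(0))
```

```text
[[682.9 379.5]
 [644.8 189.4]
 [388.7 241. ]] ctr [535.8 310.2] yaw -11.377302746854971
plate1 [537.8 305.8   9. ]
held [504.8 331.6 142. ]
```

Request:
apply_moves:
  increments:
    - {"tx": 0.02,"ty": -0.015,"tz": 0,"rx": 0,"ry": 0,"rz": 0,"claw": 0.03}
    - {"tx": 0.033,"ty": -0.025,"tz": 0,"rx": 0,"ry": 0,"rz": 0,"claw": 0.03}
    - {"tx": 0.033,"ty": -0.025,"tz": -0.03,"rx": 0,"ry": 0,"rz": 0,"claw": 0.03}
    - {"tx": 0.033,"ty": -0.025,"tz": -0.06,"rx": 0,"ry": 0,"rz": 0,"claw": 0.03}
    - {"tx": 0.033,"ty": -0.025,"tz": -0.085,"rx": 0,"ry": 0,"rz": 0,"claw": 0.03}
    - {"tx": 0.033,"ty": -0.025,"tz": -0.1,"rx": 0,"ry": 0,"rz": 0,"claw": 0.03}
    - {"tx": 0.033,"ty": -0.025,"tz": -0.11,"rx": 0,"ry": 0,"rz": 0,"claw": 0.03}
    - {"tx": 0.033,"ty": -0.025,"tz": -0.117,"rx": 0,"ry": 0,"rz": 0,"claw": 0.03}
    - {"tx": 0.033,"ty": -0.025,"tz": -0.118,"rx": 0,"ry": 0,"rz": 0,"claw": 0.03}
    - {"tx": 0.033,"ty": -0.025,"tz": -0.118,"rx": 0,"ry": 0,"rz": 0,"claw": 0.03}

```text
clock: 22.9
eef_pos: [497.4, 312.8, 15.7]
tool_rot: [3.141, 0.001, 2.937]
force: [0.4, 0.6, -0.7]
width: 43.9
```

Request:
apply_moves:
  increments:
    - {"tx": -0.001,"ty": 0.0045,"tz": 0,"rx": 0,"ry": 0,"rz": 0,"claw": 0.03}
    - {"tx": -0.001,"ty": 0.0045,"tz": -0.003,"rx": 0,"ry": 0,"rz": 0,"claw": 0.03}
    - {"tx": -0.001,"ty": 0.0045,"tz": -0.006,"rx": 0,"ry": 0,"rz": 0,"claw": 0.03}
    - {"tx": -0.001,"ty": 0.0045,"tz": -0.008,"rx": 0,"ry": 0,"rz": 0,"claw": 0.03}
    - {"tx": -0.001,"ty": 0.0045,"tz": -0.008,"rx": 0,"ry": 0,"rz": 0,"claw": 0.03}

```text
clock: 23.4
eef_pos: [495.9, 317.2, 7.2]
tool_rot: [3.141, -0.0, 2.937]
force: [-0.5, 0.9, 1.8]
width: 43.4
```

Request:
apply_moves:
  increments:
    - {"tx": 0,"ty": 0,"tz": -0.001,"rx": 0,"ry": 0,"rz": 0,"claw": 0.03}
    - {"tx": 0,"ty": 0,"tz": -0.002,"rx": 0,"ry": 0,"rz": 0,"claw": 0.03}
    - {"tx": 0,"ty": 0,"tz": -0.002,"rx": 0,"ry": 0,"rz": 0,"claw": 0.03}

```text
clock: 23.7
eef_pos: [496.0, 317.2, 6.7]
tool_rot: [3.141, -0.0, 2.937]
force: [-3.7, -1.8, 15.1]
width: 43.8
```

Request:
apply_moves:
  increments:
    - {"tx": 0,"ty": 0,"tz": 0.001,"rx": 0,"ry": 0,"rz": 0,"claw": 0.05}
    - {"tx": 0,"ty": 0,"tz": 0.001,"rx": 0,"ry": 0,"rz": 0,"claw": 0.06}
    - {"tx": 0,"ty": 0,"tz": 0.001,"rx": 0,"ry": 0,"rz": 0,"claw": 0.066}
    - {"tx": 0,"ty": 0,"tz": 0.001,"rx": 0,"ry": 0,"rz": 0,"claw": 0.066}
    - {"tx": 0,"ty": 0,"tz": 0.001,"rx": 0,"ry": 0,"rz": 0,"claw": 0.066}
    - {"tx": 0,"ty": 0,"tz": 0.03,"rx": 0,"ry": 0,"rz": 0,"claw": 0.066}
    - {"tx": 0,"ty": 0,"tz": 0.08,"rx": 0,"ry": 0,"rz": 0,"claw": 0.066}
    - {"tx": 0,"ty": 0,"tz": 0.13,"rx": 0,"ry": 0,"rz": 0,"claw": 0.066}
    - {"tx": 0,"ty": 0,"tz": 0.15,"rx": 0,"ry": 0,"rz": 0,"claw": 0.03}
    - {"tx": 0,"ty": 0,"tz": 0.15,"rx": 0,"ry": 0,"rz": 0,"claw": 0.0}

```text
clock: 24.7
eef_pos: [498.1, 318.3, 158.8]
tool_rot: [3.136, 0.005, 2.937]
force: [1.0, 0.4, 1.0]
width: 37.6
```

Request:
apply_moves:
  increments:
    - {"tx": 0.01,"ty": -0.03,"tz": 0,"rx": 0,"ry": 0,"rz": 0.5,"claw": 0.0}
    - {"tx": 0.025,"ty": -0.07,"tz": 0,"rx": 0,"ry": 0,"rz": 1,"claw": 0.0}
    - {"tx": 0.04,"ty": -0.11,"tz": 0,"rx": 0,"ry": 0,"rz": 1.7,"claw": 0.0}
    - {"tx": 0.06,"ty": -0.15,"tz": 0,"rx": 0,"ry": 0,"rz": 2.4,"claw": 0.0}
    - {"tx": 0.074,"ty": -0.19,"tz": 0,"rx": 0,"ry": 0,"rz": 3,"claw": 0.0}
    - {"tx": 0.074,"ty": -0.206,"tz": 0,"rx": 0,"ry": 0,"rz": 3,"claw": 0.0}
    - {"tx": 0.074,"ty": -0.206,"tz": -0.03,"rx": 0,"ry": 0,"rz": 3,"claw": 0.0}
    - {"tx": 0.074,"ty": -0.206,"tz": -0.06,"rx": 0,"ry": 0,"rz": 3,"claw": 0.0}
    - {"tx": 0.074,"ty": -0.206,"tz": -0.076,"rx": 0,"ry": 0,"rz": 3,"claw": 0.0}
    - {"tx": 0.074,"ty": -0.206,"tz": -0.076,"rx": 0,"ry": 0,"rz": 3,"claw": 0.0}
    - {"tx": 0.074,"ty": -0.206,"tz": -0.076,"rx": 0,"ry": 0,"rz": 3,"claw": 0.0}

```text
clock: 25.8
eef_pos: [569.4, 111.4, 78.6]
tool_rot: [-3.142, -0.002, -3.084]
force: [-0.3, -0.0, 0.8]
width: -0.1
```

Run:
```python
from h import *
save('top','t7',(125,100,355,300),3.4)
s=read_state();print(s['eef_pos'],s['tool_rot'])
```

```text
[570.13033818 111.41611045  79.37068501] [ 3.14146340e+00  2.80835420e-04 -3.08395888e+00]
```

View pics/t7.png

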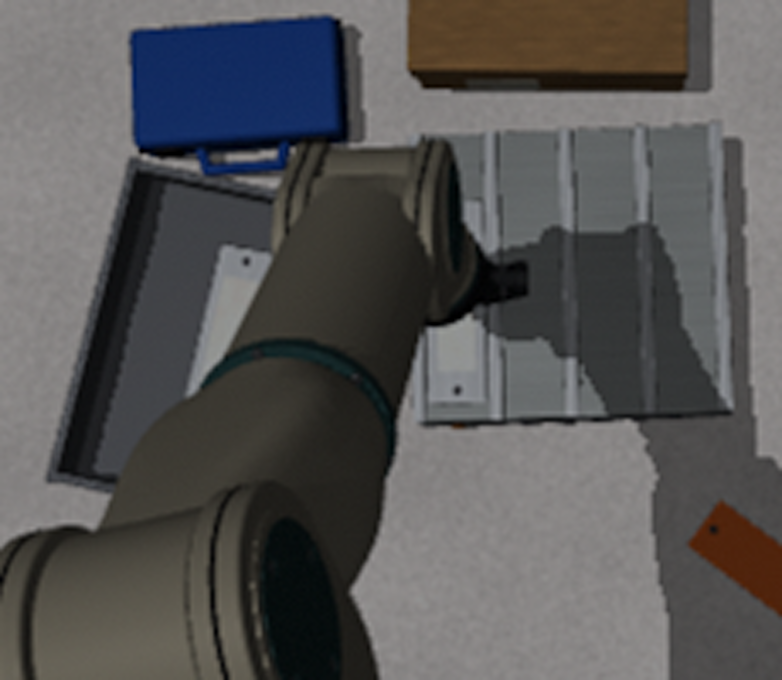

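The picture shows the second plate stacked on the first, with its top hole at (246,261), and the crate still at its new place. Now the last plate.

Request:
apply_moves:
  increments:
    - {"tx": 0,"ty": 0.0005,"tz": -0.006,"rx": 0,"ry": 0,"rz": 0,"claw": 0.0}
    - {"tx": 0,"ty": 0.0005,"tz": -0.012,"rx": 0,"ry": 0,"rz": 0,"claw": 0.0}
    - {"tx": 0,"ty": 0.0005,"tz": -0.0145,"rx": 0,"ry": 0,"rz": 0,"claw": 0.0}
    - {"tx": 0,"ty": 0.0005,"tz": -0.016,"rx": 0,"ry": 0,"rz": 0,"claw": 0.0}
    - {"tx": 0,"ty": 0.0005,"tz": -0.016,"rx": 0,"ry": 0,"rz": 0,"claw": 0.0}

```text
clock: 26.35
eef_pos: [569.9, 111.7, 64.1]
tool_rot: [3.141, -0.0, -3.084]
force: [-1.2, 0.2, 8.2]
width: -0.2
```

Request:
apply_moves:
  increments:
    - {"tx": -0.006,"ty": 0,"tz": 0,"rx": 0,"ry": 0,"rz": 0,"claw": 0.0}
    - {"tx": -0.018,"ty": -0.001,"tz": 0,"rx": 0,"ry": 0,"rz": 0,"claw": 0.0}
    - {"tx": -0.03,"ty": -0.0015,"tz": 0,"rx": 0,"ry": 0,"rz": 0,"claw": 0.0}
    - {"tx": -0.042,"ty": -0.002,"tz": 0,"rx": 0,"ry": 0,"rz": 0,"claw": 0.0}
    - {"tx": -0.054,"ty": -0.003,"tz": 0,"rx": 0,"ry": 0,"rz": 0,"claw": 0.0}
    - {"tx": -0.066,"ty": -0.0035,"tz": 0,"rx": 0,"ry": 0,"rz": 0,"claw": 0.0}
    - {"tx": -0.073,"ty": -0.004,"tz": 0,"rx": 0,"ry": 0,"rz": 0,"claw": 0.0}
    - {"tx": -0.077,"ty": -0.004,"tz": 0,"rx": 0,"ry": 0,"rz": 0,"claw": 0.0}
    - {"tx": -0.077,"ty": -0.004,"tz": 0,"rx": 0,"ry": 0,"rz": 0,"claw": 0.0}

```text
clock: 27.25
eef_pos: [493.6, 107.7, 64.1]
tool_rot: [3.141, 0.002, -3.084]
force: [-0.6, -0.2, 9.6]
width: -0.3
```

Request:
apply_moves:
  increments:
    - {"tx": 0,"ty": 0,"tz": 0.03,"rx": 0,"ry": 0,"rz": 0,"claw": 0.0}
    - {"tx": 0,"ty": 0,"tz": 0.075,"rx": 0,"ry": 0,"rz": 0,"claw": 0.02}
    - {"tx": -0.02,"ty": 0,"tz": 0.075,"rx": 0,"ry": 0,"rz": 0,"claw": 0.084}
    - {"tx": -0.043,"ty": 0,"tz": 0.075,"rx": 0,"ry": 0,"rz": 0,"claw": 0.084}
    - {"tx": -0.043,"ty": 0,"tz": 0.075,"rx": 0,"ry": 0,"rz": 0,"claw": 0.084}
    - {"tx": -0.043,"ty": 0,"tz": 0.075,"rx": 0,"ry": 0,"rz": 0,"claw": 0.084}
    - {"tx": -0.043,"ty": 0,"tz": 0.075,"rx": 0,"ry": 0,"rz": 0,"claw": 0.084}

```text
clock: 27.95
eef_pos: [450.9, 107.7, 138.1]
tool_rot: [3.142, 0.001, -3.084]
force: [0.5, 0.5, 0.6]
width: 83.7
```

Run:
```python
from h import *
save('side','side5',(220,120,400,230),4.4)
print(read_state()['eef_pos'])
```

```text
[450.90987236 107.63035172 138.05567497]
```

View pics/side5.png

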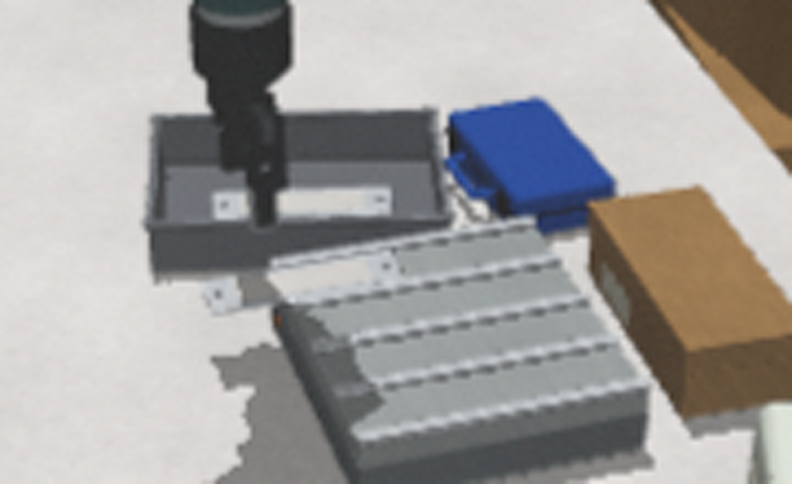

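Last plate overhangs correctly, with its front end at about (212,295), and the crate stack looks flat. Pinch.

Request:
apply_moves:
  increments:
    - {"tx": 0,"ty": 0,"tz": -0.03,"rx": 0,"ry": 0,"rz": 0,"claw": 0.084}
    - {"tx": 0,"ty": 0,"tz": -0.055,"rx": 0,"ry": 0,"rz": 0,"claw": 0.084}
    - {"tx": 0,"ty": 0,"tz": -0.07,"rx": 0,"ry": 0,"rz": 0,"claw": 0.084}
    - {"tx": 0,"ty": 0,"tz": -0.08,"rx": 0,"ry": 0,"rz": 0,"claw": 0.084}
    - {"tx": 0,"ty": 0,"tz": -0.084,"rx": 0,"ry": 0,"rz": 0,"claw": 0.084}
    - {"tx": 0,"ty": 0,"tz": -0.084,"rx": 0,"ry": 0,"rz": 0,"claw": 0.06}
    - {"tx": 0,"ty": 0,"tz": -0.084,"rx": 0,"ry": 0,"rz": 0,"claw": 0.055}
    - {"tx": 0,"ty": 0,"tz": -0.084,"rx": 0,"ry": 0,"rz": 0,"claw": 0.05}
    - {"tx": 0,"ty": 0,"tz": -0.084,"rx": 0,"ry": 0,"rz": 0,"claw": 0.04}
    - {"tx": 0,"ty": 0,"tz": -0.084,"rx": 0,"ry": 0,"rz": 0,"claw": 0.03}
    - {"tx": 0,"ty": 0,"tz": -0.084,"rx": 0,"ry": 0,"rz": 0,"claw": 0.03}
    - {"tx": 0,"ty": 0,"tz": -0.08,"rx": 0,"ry": 0,"rz": 0,"claw": 0.03}

```text
clock: 29.2
eef_pos: [449.9, 107.7, 58.2]
tool_rot: [3.142, -0.0, -3.084]
force: [-0.6, -1.1, -1.1]
width: 43.9
```

Request:
apply_moves:
  increments:
    - {"tx": 0,"ty": 0,"tz": 0.02,"rx": 0,"ry": 0,"rz": 0,"claw": 0.03}
    - {"tx": 0,"ty": 0,"tz": 0.05,"rx": 0,"ry": 0,"rz": 0,"claw": 0.03}
    - {"tx": 0,"ty": 0,"tz": 0.08,"rx": 0,"ry": 0,"rz": 0,"claw": 0.03}
    - {"tx": 0,"ty": 0.02,"tz": 0.08,"rx": 0,"ry": 0,"rz": 0,"claw": 0.03}
    - {"tx": 0,"ty": 0.05,"tz": 0.08,"rx": 0,"ry": 0,"rz": 0,"claw": 0.03}
    - {"tx": 0.01,"ty": 0.09,"tz": 0.08,"rx": 0,"ry": 0,"rz": -0.7,"claw": 0.03}
    - {"tx": 0.02,"ty": 0.13,"tz": 0.08,"rx": 0,"ry": 0,"rz": -1.5,"claw": 0.03}
    - {"tx": 0.03,"ty": 0.17,"tz": 0.08,"rx": 0,"ry": 0,"rz": -2.3,"claw": 0.03}
    - {"tx": 0.046,"ty": 0.2,"tz": 0.08,"rx": 0,"ry": 0,"rz": -3,"claw": 0.03}
    - {"tx": 0.046,"ty": 0.209,"tz": 0.08,"rx": 0,"ry": 0,"rz": -3,"claw": 0.03}
    - {"tx": 0.046,"ty": 0.209,"tz": 0.08,"rx": 0,"ry": 0,"rz": -3,"claw": 0.03}
    - {"tx": 0.046,"ty": 0.209,"tz": 0.08,"rx": 0,"ry": 0,"rz": -3,"claw": 0.03}

```text
clock: 30.4
eef_pos: [495.1, 314.9, 137.8]
tool_rot: [-3.14, -0.001, 2.937]
force: [1.0, -0.8, -0.5]
width: 43.6
```

Run:
```python
from h import *
save('top','t8',(125,100,355,300),3.4)
a=cv2.imread('pics/t6_raw.png');b=cv2.imread('pics/t8_raw.png')
g=lambda i:cv2.cvtColor(i,cv2.COLOR_BGR2GRAY)
for (x0,y0,x1,y1) in ((157,142,190,165),(215,155,240,180),(195,238,222,264)):
    r=cv2.matchTemplate(g(b)[y0-12:y1+12,x0-12:x1+12],g(a)[y0:y1,x0:x1],cv2.TM_CCOEFF_NORMED)
    _,m,_,l=cv2.minMaxLoc(r);print(m,l[0]-12,l[1]-12)
s=read_state();print(s['eef_pos'],s['tool_rot'],s['width'],s['force'])
```

```text
0.9904019832611084 0 0
0.9734547138214111 0 0
0.9883034825325012 0 0
[495.37524053 314.42466204 138.00137944] [-3.13972479e+00 -9.68959857e-04  2.93568119e+00] 43.58748827004068 [ 0.64297932  0.16045701 -0.74219077]
```

Request:
apply_moves:
  increments:
    - {"tx": 0,"ty": 0.001,"tz": -0.03,"rx": 0,"ry": 0,"rz": 0,"claw": 0.03}
    - {"tx": 0,"ty": 0.002,"tz": -0.06,"rx": 0,"ry": 0,"rz": 0,"claw": 0.03}
    - {"tx": 0,"ty": 0.002,"tz": -0.085,"rx": 0,"ry": 0,"rz": 0,"claw": 0.03}
    - {"tx": 0,"ty": 0.002,"tz": -0.105,"rx": 0,"ry": 0,"rz": 0,"claw": 0.03}
    - {"tx": 0,"ty": 0.002,"tz": -0.116,"rx": 0,"ry": 0,"rz": 0,"claw": 0.03}
    - {"tx": 0,"ty": 0.002,"tz": -0.121,"rx": 0,"ry": 0,"rz": 0,"claw": 0.03}
    - {"tx": 0,"ty": 0.002,"tz": -0.122,"rx": 0,"ry": 0,"rz": 0,"claw": 0.03}
    - {"tx": 0,"ty": 0.002,"tz": -0.122,"rx": 0,"ry": 0,"rz": 0,"claw": 0.03}

```text
clock: 31.25
eef_pos: [496.6, 318.6, 16.9]
tool_rot: [3.141, 0.001, 2.937]
force: [0.3, -1.3, -0.9]
width: 43.6
```

Request:
apply_moves:
  increments:
    - {"tx": 0,"ty": 0,"tz": -0.002,"rx": 0,"ry": 0,"rz": 0,"claw": 0.03}
    - {"tx": 0,"ty": 0,"tz": -0.004,"rx": 0,"ry": 0,"rz": 0,"claw": 0.03}
    - {"tx": 0,"ty": 0,"tz": -0.004,"rx": 0,"ry": 0,"rz": 0,"claw": 0.03}

```text
clock: 31.55
eef_pos: [495.9, 318.7, 12.2]
tool_rot: [3.141, 0.0, 2.937]
force: [-1.3, 0.4, -0.3]
width: 43.6
```

Request:
apply_moves:
  increments:
    - {"tx": 0,"ty": 0,"tz": -0.001,"rx": 0,"ry": 0,"rz": 0,"claw": 0.03}
    - {"tx": 0,"ty": 0,"tz": -0.001,"rx": 0,"ry": 0,"rz": 0,"claw": 0.05}
    - {"tx": 0,"ty": 0,"tz": -0.001,"rx": 0,"ry": 0,"rz": 0,"claw": 0.06}
    - {"tx": 0,"ty": 0,"tz": -0.001,"rx": 0,"ry": 0,"rz": 0,"claw": 0.066}
    - {"tx": 0,"ty": 0,"tz": -0.001,"rx": 0,"ry": 0,"rz": 0,"claw": 0.066}
    - {"tx": 0,"ty": 0,"tz": 0,"rx": 0,"ry": 0,"rz": 0,"claw": 0.066}
    - {"tx": 0,"ty": 0,"tz": 0.03,"rx": 0,"ry": 0,"rz": 0,"claw": 0.066}
    - {"tx": 0,"ty": 0,"tz": 0.08,"rx": 0,"ry": 0,"rz": 0,"claw": 0.066}
    - {"tx": 0,"ty": 0,"tz": 0.13,"rx": 0,"ry": 0,"rz": 0,"claw": 0.066}
    - {"tx": 0,"ty": 0,"tz": 0.18,"rx": 0,"ry": 0,"rz": 0,"claw": 0.066}
    - {"tx": 0,"ty": 0,"tz": 0.2,"rx": 0,"ry": 0,"rz": 0,"claw": 0.05}
    - {"tx": 0,"ty": 0,"tz": 0.2,"rx": 0,"ry": 0,"rz": 0,"claw": 0.05}

```text
clock: 32.75
eef_pos: [498.0, 319.7, 216.2]
tool_rot: [3.136, 0.005, 2.937]
force: [1.1, 0.3, 0.0]
width: 50.0
```

All three plates are in. I carry the empty gripper over to the lever, turning the jaws to lie along the switch's x.

Request:
apply_moves:
  increments:
    - {"tx": 0.0,"ty": -0.03,"tz": 0,"rx": 0,"ry": 0,"rz": -0.5,"claw": 0.05}
    - {"tx": 0.0,"ty": -0.075,"tz": 0,"rx": 0,"ry": 0,"rz": -1.5,"claw": 0.05}
    - {"tx": 0.0,"ty": -0.12,"tz": 0,"rx": 0,"ry": 0,"rz": -2.5,"claw": 0.05}
    - {"tx": 0.0,"ty": -0.165,"tz": 0,"rx": 0,"ry": 0,"rz": -3.5,"claw": 0.05}
    - {"tx": 0.0,"ty": -0.21,"tz": 0,"rx": 0,"ry": 0,"rz": -4.5,"claw": 0.05}
    - {"tx": 0.0,"ty": -0.255,"tz": 0,"rx": 0,"ry": 0,"rz": -5.5,"claw": 0.05}
    - {"tx": 0.0,"ty": -0.3,"tz": 0,"rx": 0,"ry": 0,"rz": -6.5,"claw": 0.05}
    - {"tx": 0.0,"ty": -0.345,"tz": 0,"rx": 0,"ry": 0,"rz": -7.5,"claw": 0.05}
    - {"tx": 0.0,"ty": -0.39,"tz": 0,"rx": 0,"ry": 0,"rz": -8.5,"claw": 0.05}
    - {"tx": 0.0,"ty": -0.42,"tz": 0,"rx": 0,"ry": 0,"rz": -9.5,"claw": 0.05}
    - {"tx": 0.0,"ty": -0.42,"tz": 0,"rx": 0,"ry": 0,"rz": -10,"claw": 0.05}
    - {"tx": 0.0,"ty": -0.42,"tz": 0,"rx": 0,"ry": 0,"rz": -10,"claw": 0.05}

```text
clock: 33.95
eef_pos: [495.0, -102.3, 211.1]
tool_rot: [-3.14, -0.001, 2.062]
force: [1.1, 0.7, -0.5]
width: 50.1
```

Run:
```python
from h import *
im=get_image('top')[:,:,::-1]
cv2.imwrite('pics/t9_raw.png',im)
a=cv2.resize(im[125:275,135:260],None,fx=3.2,fy=3.2,interpolation=cv2.INTER_CUBIC)
b=cv2.resize(im[180:255,385:485],None,fx=4,fy=4,interpolation=cv2.INTER_CUBIC)
b=cv2.copyMakeBorder(b,0,a.shape[0]-b.shape[0],0,0,cv2.BORDER_CONSTANT)
cv2.imwrite('pics/t9.png',np.hstack([a,b]));print(a.shape)
s=read_state();print(s['eef_pos'],s['tool_rot'],s['qpos'].round(2))
```

```text
(480, 400, 3)
[ 495.21060147 -101.17560266  211.12704604] [-3.13989354e+00 -1.36209686e-03  2.06510001e+00] [-0.28  0.52  0.63  1.95 -0.42  0.81  1.07]
```

View pics/t9.png

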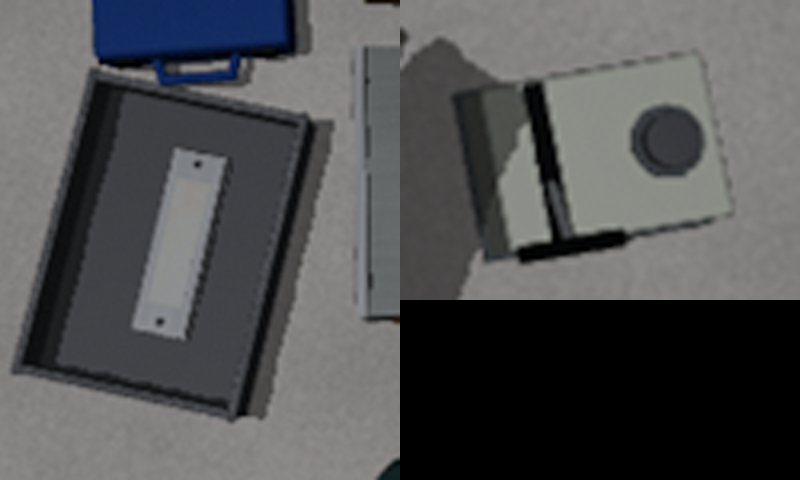

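Left panel: the plates lie in one neat stack in the crate. Right panel: the lever is down, with its bar from (518,256) to (626,238).

Run:
```python
from h import *
c=calibration('top')
print(pix2w(c,crop2([(118,256),(226,238),(172,247)],385,180,4),102))
```

```text
[[ 428.33527522 -295.01923999  102.        ]
 [ 440.84214682 -364.43485678  102.        ]
 [ 434.58520392 -329.70758327  102.        ]]
```

Request:
apply_moves:
  increments:
    - {"tx": -0.01,"ty": -0.04,"tz": 0,"rx": 0,"ry": 0,"rz": -0.7,"claw": 0.05}
    - {"tx": -0.025,"ty": -0.08,"tz": 0,"rx": 0,"ry": 0,"rz": -1.5,"claw": 0.05}
    - {"tx": -0.04,"ty": -0.12,"tz": 0,"rx": 0,"ry": 0,"rz": -2.3,"claw": 0.05}
    - {"tx": -0.055,"ty": -0.16,"tz": 0,"rx": 0,"ry": 0,"rz": -3,"claw": 0.05}
    - {"tx": -0.064,"ty": -0.195,"tz": 0,"rx": 0,"ry": 0,"rz": -3.7,"claw": 0.05}
    - {"tx": -0.064,"ty": -0.205,"tz": -0.03,"rx": 0,"ry": 0,"rz": -3.7,"claw": 0.05}
    - {"tx": -0.064,"ty": -0.205,"tz": -0.06,"rx": 0,"ry": 0,"rz": -3.7,"claw": 0.05}
    - {"tx": -0.064,"ty": -0.205,"tz": -0.06,"rx": 0,"ry": 0,"rz": -3.7,"claw": 0.05}
    - {"tx": -0.064,"ty": -0.205,"tz": -0.06,"rx": 0,"ry": 0,"rz": -3.7,"claw": 0.05}

```text
clock: 34.9
eef_pos: [432.1, -305.3, 151.9]
tool_rot: [-3.141, -0.001, 1.744]
force: [0.1, -0.1, 1.2]
width: 49.7
```

Request:
apply_moves:
  increments:
    - {"tx": -0.001,"ty": -0.001,"tz": -0.02,"rx": 0,"ry": 0,"rz": 0,"claw": 0.05}
    - {"tx": -0.001,"ty": -0.001,"tz": -0.04,"rx": 0,"ry": 0,"rz": 0,"claw": 0.05}
    - {"tx": -0.001,"ty": -0.001,"tz": -0.055,"rx": 0,"ry": 0,"rz": 0,"claw": 0.05}
    - {"tx": -0.001,"ty": -0.001,"tz": -0.06,"rx": 0,"ry": 0,"rz": 0,"claw": 0.05}
    - {"tx": -0.001,"ty": -0.001,"tz": -0.06,"rx": 0,"ry": 0,"rz": 0,"claw": 0.05}
    - {"tx": -0.001,"ty": -0.001,"tz": -0.06,"rx": 0,"ry": 0,"rz": 0,"claw": 0.03}
    - {"tx": -0.001,"ty": -0.001,"tz": -0.06,"rx": 0,"ry": 0,"rz": 0,"claw": 0.02}

```text
clock: 35.6
eef_pos: [431.7, -307.7, 93.2]
tool_rot: [3.14, 0.001, 1.742]
force: [0.6, 0.3, 0.4]
width: 21.6
```

Request:
apply_moves:
  increments:
    - {"tx": 0,"ty": 0,"tz": 0,"rx": 0,"ry": 0,"rz": 0,"claw": 0.014}
    - {"tx": 0,"ty": 0,"tz": 0,"rx": 0,"ry": 0,"rz": 0,"claw": 0.012}
    - {"tx": 0,"ty": 0,"tz": 0,"rx": 0,"ry": 0,"rz": 0,"claw": 0.008}
    - {"tx": 0,"ty": 0,"tz": 0,"rx": 0,"ry": 0,"rz": 0,"claw": 0.006}
    - {"tx": 0,"ty": 0,"tz": 0,"rx": 0,"ry": 0,"rz": 0,"claw": 0.006}

```text
clock: 36.1
eef_pos: [429.4, -308.0, 92.7]
tool_rot: [-3.14, -0.0, 1.741]
force: [-5.3, -0.1, 7.6]
width: 9.2
```

Request:
apply_moves:
  increments:
    - {"tx": 0.003,"ty": 0.0005,"tz": 0.0048,"rx": 0,"ry": 0,"rz": 0,"claw": 0.006}
    - {"tx": 0.0064,"ty": 0.0011,"tz": 0.0093,"rx": 0,"ry": 0,"rz": 0,"claw": 0.006}
    - {"tx": 0.0102,"ty": 0.0018,"tz": 0.0135,"rx": 0,"ry": 0,"rz": 0,"claw": 0.006}
    - {"tx": 0.0143,"ty": 0.0025,"tz": 0.0173,"rx": 0,"ry": 0,"rz": 0,"claw": 0.006}
    - {"tx": 0.0187,"ty": 0.0033,"tz": 0.0208,"rx": 0,"ry": 0,"rz": 0,"claw": 0.006}
    - {"tx": 0.0234,"ty": 0.0041,"tz": 0.0238,"rx": 0,"ry": 0,"rz": 0,"claw": 0.006}
    - {"tx": 0.0284,"ty": 0.005,"tz": 0.0264,"rx": 0,"ry": 0,"rz": 0,"claw": 0.006}
    - {"tx": 0.0336,"ty": 0.0059,"tz": 0.0286,"rx": 0,"ry": 0,"rz": 0,"claw": 0.006}
    - {"tx": 0.0336,"ty": 0.0059,"tz": 0.0286,"rx": 0,"ry": 0,"rz": 0,"claw": 0.006}

```text
clock: 37.0
eef_pos: [461.0, -302.3, 122.5]
tool_rot: [-3.137, -0.002, 1.74]
force: [-11.8, 1.5, 20.5]
width: 9.2
```

Request:
apply_moves:
  increments:
    - {"tx": 0.0,"ty": 0.0,"tz": 0.002,"rx": 0,"ry": 0,"rz": 0,"claw": 0.006}
    - {"tx": 0.005,"ty": 0.001,"tz": 0.0037,"rx": 0,"ry": 0,"rz": 0,"claw": 0.006}
    - {"tx": 0.01,"ty": 0.0018,"tz": 0.005,"rx": 0,"ry": 0,"rz": 0,"claw": 0.006}
    - {"tx": 0.0155,"ty": 0.0027,"tz": 0.0057,"rx": 0,"ry": 0,"rz": 0,"claw": 0.006}
    - {"tx": 0.021,"ty": 0.0038,"tz": 0.006,"rx": 0,"ry": 0,"rz": 0,"claw": 0.006}
    - {"tx": 0.0265,"ty": 0.0047,"tz": 0.0057,"rx": 0,"ry": 0,"rz": 0,"claw": 0.006}
    - {"tx": 0.031,"ty": 0.0055,"tz": 0.005,"rx": 0,"ry": 0,"rz": 0,"claw": 0.006}
    - {"tx": 0.031,"ty": 0.0055,"tz": 0.005,"rx": 0,"ry": 0,"rz": 0,"claw": 0.006}

```text
clock: 37.8
eef_pos: [495.7, -295.8, 125.4]
tool_rot: [-3.141, -0.0, 1.742]
force: [-4.6, -1.3, -0.6]
width: 9.2
```

Request:
apply_moves:
  increments:
    - {"tx": 0,"ty": 0,"tz": 0,"rx": 0,"ry": 0,"rz": 0,"claw": 0.03}
    - {"tx": 0,"ty": 0,"tz": 0,"rx": 0,"ry": 0,"rz": 0,"claw": 0.045}
    - {"tx": 0,"ty": 0,"tz": 0,"rx": 0,"ry": 0,"rz": 0,"claw": 0.045}
    - {"tx": 0,"ty": 0,"tz": 0,"rx": 0,"ry": 0,"rz": 0,"claw": 0.045}
    - {"tx": 0,"ty": 0,"tz": 0.03,"rx": 0,"ry": 0,"rz": 0,"claw": 0.045}
    - {"tx": 0,"ty": 0,"tz": 0.08,"rx": 0,"ry": 0,"rz": 0,"claw": 0.045}
    - {"tx": 0,"ty": 0,"tz": 0.12,"rx": 0,"ry": 0,"rz": 0,"claw": 0.045}
    - {"tx": 0,"ty": 0.05,"tz": 0.15,"rx": 0,"ry": 0,"rz": 0,"claw": 0.045}
    - {"tx": 0,"ty": 0.1,"tz": 0.15,"rx": 0,"ry": 0,"rz": 0,"claw": 0.045}
    - {"tx": 0,"ty": 0.15,"tz": 0.15,"rx": 0,"ry": 0,"rz": 0,"claw": 0.045}
    - {"tx": 0,"ty": 0.2,"tz": 0.15,"rx": 0,"ry": 0,"rz": 0,"claw": 0.045}
    - {"tx": 0,"ty": 0.2,"tz": 0.15,"rx": 0,"ry": 0,"rz": 0,"claw": 0.045}

```text
clock: 39.0
eef_pos: [495.9, -88.0, 275.1]
tool_rot: [-3.141, -0.005, 1.752]
force: [0.3, -0.1, 0.9]
width: 45.2
```

Run:
```python
from h import *
im=get_image('top')[:,:,::-1]
cv2.imwrite('pics/t10_raw.png',im)
a=cv2.resize(im[125:275,135:260],None,fx=3.2,fy=3.2,interpolation=cv2.INTER_CUBIC)
b=cv2.resize(im[180:255,385:485],None,fx=4,fy=4,interpolation=cv2.INTER_CUBIC)
b=cv2.copyMakeBorder(b,0,a.shape[0]-b.shape[0],0,0,cv2.BORDER_CONSTANT)
cv2.imwrite('pics/t10.png',np.hstack([a,b]))
o=cv2.imread('pics/top0_raw.png')
for n,r in dict(switch=(395,190,475,250),toolcase=(160,100,230,150),carton=(240,80,330,128),canister=(378,90,445,148)).items():
    x0,y0,x1,y1=r;print(n,abs(im[y0:y1,x0:x1].astype(int)-o[y0:y1,x0:x1]).mean().round(2))
s=read_state();print(s['eef_pos'],s['clock'])
```

```text
switch 15.59
toolcase 7.05
carton 7.02
canister 9.99
[495.99798136 -90.28777722 275.39450674] 39.05
```

View pics/t10.png

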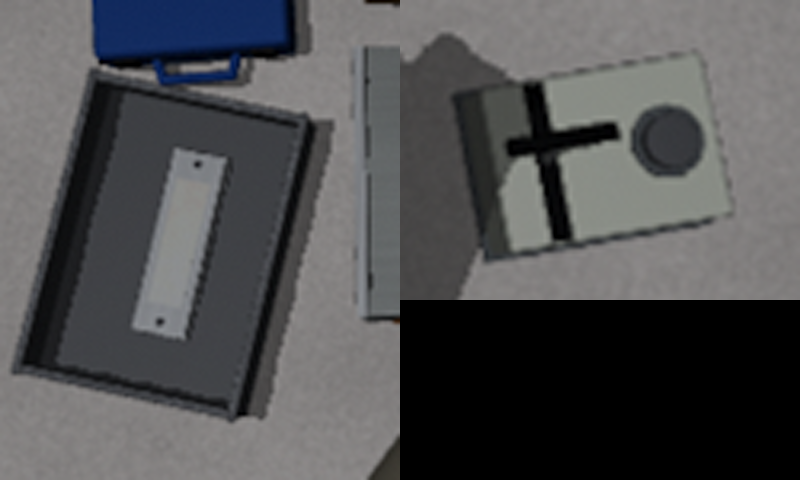

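The lever bar is back at its original pixels (crop (562,139)), the button is up, and the plates lie flat in a stack. I'll do one numeric check before handing in.

Run:
```python
from h import *
g=lambda f:cv2.GaussianBlur(cv2.cvtColor(cv2.imread(f),cv2.COLOR_BGR2GRAY),(3,3),0)
a=g('pics/top0_raw.png');b=g('pics/t10_raw.png')
for n,(x0,y0,x1,y1) in dict(bar=(408,208,443,222),toolcase=(160,100,230,150),carton=(240,80,330,128),canister=(378,90,445,148)).items():
    S=8;A=cv2.resize(a[y0:y1,x0:x1],None,fx=S,fy=S);B=cv2.resize(b[y0-6:y1+6,x0-6:x1+6],None,fx=S,fy=S)
    _,m,_,l=cv2.minMaxLoc(cv2.matchTemplate(B,A,cv2.TM_CCOEFF_NORMED));print(n,round(m,3),(l[0]/S-6,l[1]/S-6))
print(finish_job())
```

```text
bar 0.908 (-0.125, 0.0)
toolcase 0.989 (0.0, -0.125)
carton 0.999 (0.0, 0.0)
canister 1.0 (0.0, 0.0)
the job is handed in; nothing more can be done
None
```

I handed the job in at about 39 s on the robot's clock. All three plates present were in the crate, the lever was back up and the test button was released. `finish_job()` gives no verdict, so this rests on my own checks.

- **Switch:** I pressed the test button and the lever dropped. It stayed down in every picture I took while unloading.
- **Plates:** I slid each plate out along its lane (-90, then -30, then +90; lane +30 was empty). I pinched each by its sides at the overhang and laid them in one stack near the crate's centre.
- **Crate:** it was knocked a few centimetres aside during the second carry. I measured it again before placing that plate and checked it had not moved before placing the third.
- **Lever:** I gripped the bar and carried it along its arc to fully up. The force on the tool reached about 24 N partway, so I raised the path slightly to ease it.

**Last checks:** the final top picture shows the plates stacked flat. The lever bar is within about 0.1 pixel of its starting position, though that match scored only 0.91. The tool case, carton and canister have not moved. None of the last checks failed. A simple picture-difference check gave non-zero values, highest at the switch, probably because the arm's shadow fell there; the position matching did not confirm any movement.

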